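# Refit the bag sealer's press pad in its spring-clip bracket

## Robot

A 7-joint arm with a two-finger parallel gripper is mounted at the origin on a cart in front of the work surface, level with it; the furniture and walls round the work are solid. World frame = base frame: x ahead of the robot, y to its left, z up, the work surface at z = 0. Lengths are in m, angles in degrees, forces in N, time in s.
With the tool pointing down it reaches from about 0.425 to 0.875 m from the base axis. Payload 4.7 kg.
Tool frame: the origin (TCP) lies on the centre line of the jaws, within the pads' length; the fingertips stand 22 mm ahead of it and the grasp point (between the pads) lies 3 mm ahead of it (env.tip_extent is the distance from the TCP to the fingertips, in m); z points along the fingers, y is the direction in which the jaws open and shut (so a half turn about z gives the same grasp; the last joint's range is limited). The gripper opens to 85 mm and grips with 20 to 120 N. Pads are 22 mm wide; open, the fingers measure 114 mm over their backs; the gripper's body (76 mm by 85 mm) begins 54 mm behind the grasp point. The pads swing forward as they close: fully open they stand 13 mm farther back than shut.
Start: joints at [64.005, 18.392, -4.016, 83.108, 1.295, 78.541, -3.26], TCP at [0.293, -0.58, 0.253] pointing down, gripper open.
Joint ranges: [-163.93, 163.93], [-17.29, 119.83], [-79.2, 71.16], [3.27, 140.29], [-89.18, 269.18], [5.43, 117.66], [-154.24, 154.24]. Speed limits (degrees/s): [147.25, 147.25, 180, 180, 180, 180, 180].

## Interface

Orientations are given as a 3x3 rotation matrix whose columns are the frame's x, y, z axes.
In Python, from rig import env gives the robot as it stands.
- The arm moves only by the tool play_rows, never from a script. Its argument "series" is a list of rows, each an object with "slide": the shift along the world's x, y, z in m, a list of three; "turn": the turn, a rotation vector about the world's x, y, z in rad, a list of three. In form: [{"slide": [x, y, z], "turn": [rx, ry, rz]}, ...]. A call has 1 to 20 rows; each row shifts and turns the pose as measured when the row begins; what a row does not reach is not made up. A row lasts 1/12 s, in which the tool goes at most 41.7 mm and 7.16 degrees, less where a joint would pass 70% of its speed; a pose out of reach is approached as far as the arm can. A call with a gripper value outside its range is refused whole. "grip" is the closure, from 0 (fully open) to 1 (shut), set as the call begins (left out, the last holds). The fingers move at their own pace and stop on an object; "force" is the grip in N (left out, the last holds). Time passes only in rows, so rows that do not move let the fingers close. It gives the time, the measured TCP pose, the force and the opening at its end, in the units of the state.
- env.get_state(): the state, without advancing time (a new reading comes with each control period).
- env.read_camera(name): name is "scene" or "top" or "wrist"; returns the picture (400x640x3 uint8, blue, green, red); there is no depth.
- env.camera_params(name): a dict with "fx", "fy", "cx", "cy" (pixels), "eye" and "attitude" of the camera in the world. Camera axes: x right, y down, z forward; pixel columns grow to the right and rows downward; lengths in m; the calibration is good to about 2 mm. A picture is of the moment at which its call begins: read the wrist's pose just before it. camera_params takes no time and is no camera call; for the wrist camera it gives the pose at the moment of the call.
- env.hand_in(): hands the job in, once; it reports no verdict.
Trained networks look in the newest picture that a camera, given by its name, has taken for a name from the list of things; names that differ only in an ending like _2 or _b are one class to them, and where a whole thing is asked for, a point or a joint stands for the part that bears it (a point fixed in the world has none). Each returns a list of dicts, best first, with "confidence" (0 to 1); they miss things now and then, are a little off and sometimes report something else, mostly with a low value. They report only what shows in the picture. A call takes as long as a camera call.
- env.boxes_of(camera, thing): "extent" ([left, top, right, bottom] in pixels, round what is visible of it).
- env.place_of(camera, thing): "location" ([column, row] in pixels: a listed point, or the origin of a listed thing).
The state is a dict: "t": time; "joint_positions": joint angles; "qd": joint speeds; "joint_torque": joint torques, N m; "ee_pos": TCP position; "ee_rot": TCP orientation; "wrist_force": force on the tool from outside, world axes, zero at the start; "ft_torque": the same for the moment, N m; "finger_gap": finger opening in m.
Only numpy, scipy, OpenCV 4.12 (cv2) and the standard library are available. Lean on these libraries where they do the work, as an engineer would, in place of code of your own. Each camera call takes 0.05 s, during which the arm holds its last target.

## Task

Take the bag sealer's press pad (the steel plate with two ears and a rubber facing) out of its grey storage rest and slide its ears down into the two slotted posts of the bracket, rubber facing the bracket's open front, until it sits fully home and upright on the bracket's seat, then let go of it. The posts float on the guide pins, so feel for the slots and press gently but firmly through the spring clips: never ram the plate against the bracket. Leave the carton, the plug-in sensor and the bulb pack beside the work where they are.

Things in the scene. Friction and masses are not known exactly. Their poses are not given: they have to be found in the camera images.
- press_pad: Press pad, loose, standing, 0.13 to 0.25 kg. Origin: centre of its bottom edge; x thickness (rubber on the -x side), y width, z up. Steel plate 6 mm thick, 60 wide, 46 high. From each side sticks a 6 mm thick ear, 6 to 26 mm above the bottom edge, 84 mm across both ear tips. Grip tab on top, see point grip_tab. It starts upright in the rest's groove.
- grip_tab (a point): Centre of the dark steel grip tab on the pad's top, 60 mm above the pad's bottom edge. The tab is 12 mm thick (pad x), 34 mm wide (pad y), from 44 to 76 mm above the bottom edge. Hold it across the 12 mm; same axes as the pad.
- rubber_face (a point): Centre of the front surface of the pad's rubber facing, 8 mm to -x of the pad's origin and 25 mm above its bottom edge. The rubber is 5 mm thick, 52 mm wide, from 12 to 38 mm high.
- rest: Grey storage rest, fixed to the table, 60 x 52 mm (x, y), 15 mm high. Origin: centre of its underside. A groove 7.6 mm wide and 11 mm deep runs along its y, floor 4 mm above the origin. The pad's bottom edge stands in the groove; lift it straight up.
- bracket: Bracket, foot fixed to the table: dark steel plate 96 x 136 mm (x, y), 8 mm thick. Origin: centre of its underside, z up. Its open front, to which the rubber must face, is -x; a low dark web stands at the rear (+x). Two guide pins run along x; on them floats a grey carriage with two slotted posts and a seat bar. Pushing the pad down with over 30 N is harmful.
- posts_mid (a point): Point above the bracket's origin at the height of the post tops (66 mm), bracket axes. Posts: 24 mm deep (x), inner faces at y = -32 and +32 mm. Each has a vertical slot in its middle, 8 mm wide (x), 12 mm deep (floors at y = -44, +44), square-edged, open at the top and inward. The carriage, slots and all, stands anywhere up to 6.5 mm in front or rear (x) of this point: not measured.
- seat_mid (a point): Point above the bracket's origin at the height of the seat bar's top (20 mm): home height of the pad's bottom edge. About 4 N along x slides the carriage on its pins (no spring). In each slot a leaf spring on the rear wall, starting 8 mm below the post top, presses the ear to the front wall; pushing the pad down past the springs takes 10 to 20 N right to the seat; the springs' pinch sums to some 35 N.
- small_carton: Bystander: plain white carton 50 x 85 x 38 mm; origin at the centre of its underside.
- plug_sensor: Bystander: white plug-in sensor with two pins, 94 x 46 x 24 mm, lying; origin at the centre of its underside.
- bulb_pack: Bystander: upright white and green bulb pack 36 x 36 x 75 mm; origin at the centre of its underside.

How it is judged (in metres and radians):
On the way, in this order (a step that is already met when the one before it is completed fails the run):
1. the press pad is lifted clear of the rest (z of press_pad in the frame of rest above 0.03 m), for 0.1 s.
2. both ears have entered the slots, rubber to the front (z of press_pad in the frame of bracket below 0.055 m and horizontal distance between press_pad and bracket below 0.012 m and x of rubber_face in the frame of bracket below 0 m and angle between the x axis of press_pad and the x axis of bracket, either way round below 0.15 rad), for 0.1 s.
At the end, for the whole second after the job is handed in: The pad stands in both slots, rubber to the open front, bottom edge within 1.5 mm of the seat (20 mm above the bracket's origin), upright within 0.06 rad, square to the bracket within 0.1 rad, origins within 12 mm horizontally, at rest and released (z of press_pad in the frame of bracket between 0.018 and 0.0215 m and horizontal distance between press_pad and bracket below 0.012 m and x of rubber_face in the frame of bracket below 0 m and angle between the x axis of press_pad and the x axis of bracket, either way round below 0.1 rad and angle between press_pad's own z axis and vertical below 0.06 rad and linear speed of press_pad below 0.01 m/s); the robot touches nothing.
It fails at once if plate and bracket press on each other with more than 65 N, the springs' own pinch included (contact force between press_pad and bracket above 65 N).
It fails at once if the carton is shifted more than 20 mm (distance of small_carton from where it was at the start of the episode above 0.02 m).
It fails at once if the plug-in sensor is shifted more than 20 mm (distance of plug_sensor from where it was at the start of the episode above 0.02 m).
It fails at once if the bulb pack is shifted more than 20 mm or tipped (distance of bulb_pack from where it was at the start of the episode above 0.02 m or angle between bulb_pack's own z axis and vertical above 0.3 rad).
It also fails if it takes over 72 s, if anything falls off the work surface, if the arm or the gripper's body presses on something with over 40 N, if the wrist force passes 120 N, or if a joint passes its speed limit or range.

## Working session

There is one attempt and no reset: what is moved stays moved. The work goes in short steps, Python scripts to look and compute and a tool call to move; the robot and the scene stay as the last step left them, time stands still between calls to the robot, and variables do not carry over. Pictures are saved under pics/ and viewed, and the job is handed in when it is done.

Besides the shell and the picture viewer there is one more tool, called after ">>>" by a JSON object that holds its "name" and its "arguments", one argument or row to a line. play_rows: Moves the arm, as the interface text tells. Its arguments: {"type":"object","properties":{"series":{"type":"array"},"grip":{"type":"number"},"force":{"type":"number"}},"required":["series"]}

```bash
ls; mkdir -p pics; cat > h.py <<'E'
import numpy as np, cv2
from rig import env
def snap(c,fn):
    im=env.read_camera(c); cv2.imwrite('pics/'+fn,im); return im
def ray(c,px,P=None):
    p=P or env.camera_params(c); R=np.array(p['attitude']); 
    d=R@np.array([(px[0]-p['cx'])/p['fx'],(px[1]-p['cy'])/p['fy'],1]); return np.array(p['eye']),d/np.linalg.norm(d)
def proj(p,X):
    R=np.array(p['attitude']); q=R.T@(np.array(X)-np.array(p['eye'])); return np.array([p['fx']*q[0]/q[2]+p['cx'],p['fy']*q[1]/q[2]+p['cy']])
def tri(rs):
    A=0;b=0
    for e,d in rs:
        M=np.eye(3)-np.outer(d,d);A=A+M;b=b+M@e
    X=np.linalg.solve(A,b); return X,[np.linalg.norm((np.eye(3)-np.outer(d,d))@(X-e)) for e,d in rs]
def atz(r,z):
    e,d=r; return e+d*(z-e[2])/d[2]
E
python3 - <<'E'
from h import *
s=env.get_state(); print(s)
for c in ['scene','top','wrist']:
    print(c,env.camera_params(c)); snap(c,c+'0.png')
for t in ['press_pad','grip_tab','rest','bracket','posts_mid','seat_mid','small_carton','plug_sensor','bulb_pack','rubber_face']:
    rs=[]
    for c in ['scene','top']:
        r=env.place_of(c,t); print(t,c,[(np.round(q['location'],1),round(q['confidence'],2)) for q in r[:2]])
        if r: rs.append(ray(c,r[0]['location']))
    if len(rs)==2: print('   ',tri(rs))
E
```

```text
pics
{'t': 0.0, 'joint_positions': array([64.00458549, 18.43923737, -4.01483033, 83.17549063,  1.29593871,
       78.54028135, -3.26078917]), 'qd': array([-0.01786228,  0.00052437, -0.00917747, -0.06705514, -0.0584794 ,
        0.00948258, -0.09075159]), 'joint_torque': array([-9.39085949e-04, -4.93581784e+01, -3.82973459e-01, -3.14329755e+01,
        1.27737323e-02,  1.13551441e-02,  3.54235203e-05]), 'ee_pos': array([ 0.2928252 , -0.57974799,  0.25221619]), 'ee_rot': array([[ 8.92554989e-01,  4.50937523e-01, -9.71061057e-04],
       [ 4.50938552e-01, -8.92553463e-01,  1.65482451e-03],
       [-1.20501444e-04, -1.91491074e-03, -9.99998159e-01]]), 'wrist_force': array([0.10303113, 0.05806879, 0.91266977]), 'ft_torque': array([-0.00938915,  0.0708799 ,  0.03671372]), 'finger_gap': 0.08535535914846284}
scene {'fx': 430.0603834655372, 'fy': 430.0603834655372, 'cx': 322.7295289103084, 'cy': 199.2172927116287, 'eye': array([-0.14409997, -0.73926511,  0.59246023]), 'attitude': array([[ 0.70642511, -0.30883296,  0.63685615],
       [-0.70778506, -0.3057389 ,  0.63683909],
       [-0.0019652
[... 2290 characters left out ...]
y([436.2, 305.5]), 0.85), (array([356.8, 213. ]), 0.73)]
plug_sensor top [(array([455.9, 233.1]), 0.89), (array([368.9, 246.3]), 0.34)]
    (array([ 0.51817723, -0.40179221,  0.00468226]), [np.float64(0.005272938938194094), np.float64(0.005272938938193997)])
bulb_pack scene [(array([356.2, 213. ]), 0.66)]
bulb_pack top [(array([316.9, 165.1]), 0.62)]
    (array([ 0.71429552, -0.01925138,  0.00888532]), [np.float64(4.670361472061007e-05), np.float64(4.670361472034843e-05)])
rubber_face scene [(array([337.1, 256.3]), 0.65)]
rubber_face top [(array([370.6, 246.2]), 0.51)]
    (array([ 0.4842382 , -0.15702279,  0.02949764]), [np.float64(0.0010699351162333807), np.float64(0.0010699351162334763)])
```

```bash
python3 - <<'E'
import cv2
for n,c in [('top0',(200,150,440,300)),('scene0',(200,150,420,290))]:
    im=cv2.imread(f'pics/{n}.png');a,b,d,e=c
    cv2.imwrite(f'pics/{n}c.png',cv2.resize(im[b:e,a:d],None,fx=3.3,fy=3.3,interpolation=cv2.INTER_CUBIC))
E
```

```text
(no output)
```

View pics/scene0.png

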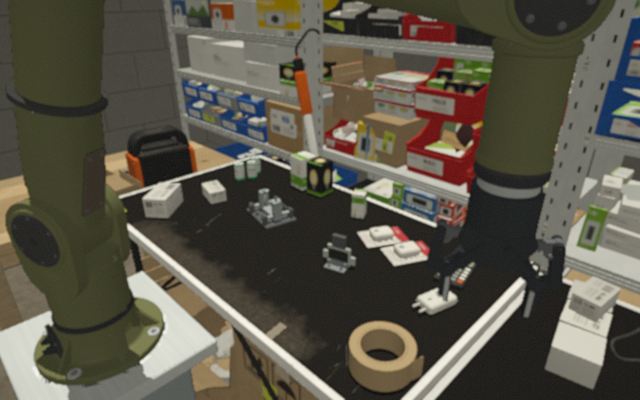

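View pics/top0.png

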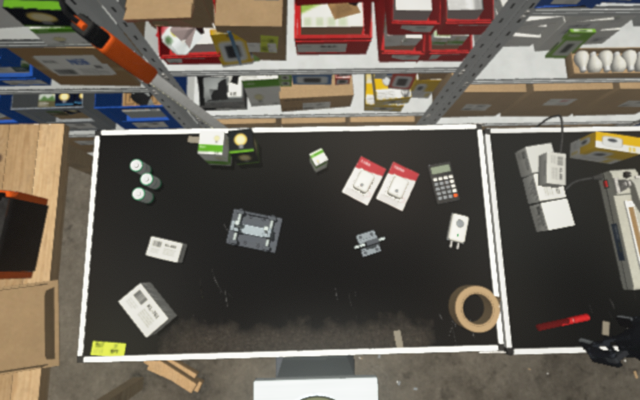

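```bash
ls pics
```

```text
scene0.png
scene0c.png
top0.png
top0c.png
wrist0.png
```

View pics/scene0c.png

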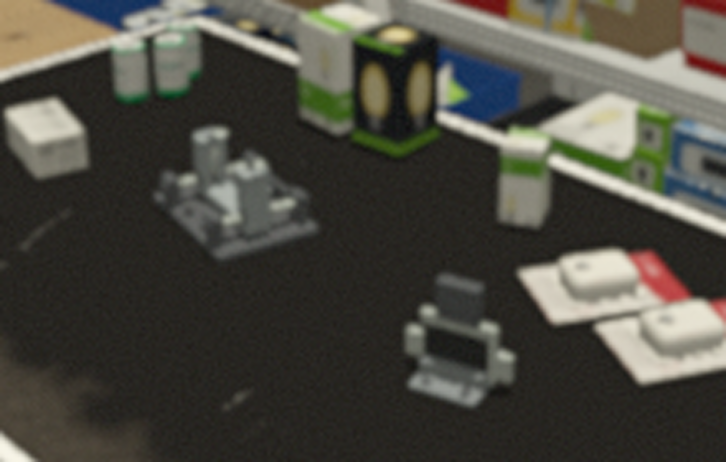

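View pics/top0c.png

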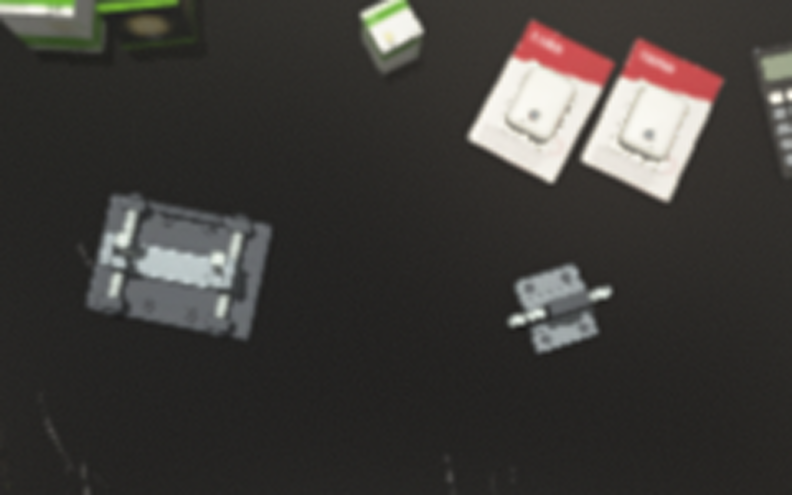

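The scene view shows the pad at (337,255) with its dark rubber facing the base and the bracket at (272,208). The top view shows the pad at (370,242), yaw about +17°, and the bracket at (253,230), yaw about -10° with its dark web on the far (+x) side. I'll move above the pad for wrist views.

>>> {"name": "play_rows", "arguments": {
  "series": [
    {"slide":[0.0125,0.0265,0],"turn":[0,0,0.09]},
    {"slide":[0.0125,0.0265,0],"turn":[0,0,0.09]},
    {"slide":[0.0125,0.0265,0],"turn":[0,0,0.09]},
    {"slide":[0.0125,0.0265,0],"turn":[0,0,0.09]},
    {"slide":[0.0125,0.0265,0],"turn":[0,0,0.09]},
    {"slide":[0.0125,0.0265,0],"turn":[0,0,0.09]},
    {"slide":[0.0125,0.0265,0],"turn":[0,0,0.09]},
    {"slide":[0.0125,0.0265,0],"turn":[0,0,0.09]},
    {"slide":[0.0125,0.0265,0],"turn":[0,0,0.09]},
    {"slide":[0.0125,0.0265,0],"turn":[0,0,0.09]},
    {"slide":[0.0125,0.0265,0],"turn":[0,0,0.09]},
    {"slide":[0.0125,0.0265,0],"turn":[0,0,0.09]},
    {"slide":[0.0125,0.0265,0],"turn":[0,0,0.09]},
    {"slide":[0.0125,0.0265,0],"turn":[0,0,0.09]},
    {"slide":[0.0125,0.0265,0],"turn":[0,0,0.09]},
    {"slide":[0.0125,0.0265,0],"turn":[0,0,0.06]},
    {"slide":[0,0,0],"turn":[0,0,0]},
    {"slide":[0,0,0],"turn":[0,0,0]}
  ],
  "grip": 0
}}

```text
t: 2.65
ee_pos: [0.495, -0.1352, 0.2554]
ee_rot: [[-0.366, 0.931, 0.011], [0.931, 0.366, -0.007], [-0.01, 0.008, -1.0]]
wrist_force: [0.6, -1.2, 0.4]
finger_gap: 0.0852
```

```bash
python3 - <<'E'
from h import *
s=env.get_state(); print(s['t'],s['ee_pos'],s['ee_rot'],s['joint_positions'])
snap('wrist','w1.png'); p=env.camera_params('wrist'); print(p)
for t in ['grip_tab','rest','press_pad','rubber_face']:
    for q in env.place_of('wrist',t)[:2]: print(t,q, atz(ray('wrist',q['location']),{'grip_tab':.064,'rest':0,'press_pad':.004,'rubber_face':.029}[t]))
E
```

```text
2.65 [ 0.49496523 -0.13523783  0.25544994] [[-0.36579439  0.93062767  0.01125168]
 [ 0.93063925  0.36587861 -0.00659023]
 [-0.0102498   0.00806058 -0.99991498]] [ 41.7513842    2.49993737 -30.22633146 101.74459059   1.54908391
  75.39264224  32.63506967]
{'fx': 281.254338935791, 'fy': 281.254338935791, 'cx': 322.4797101313282, 'cy': 200.93747271463917, 'eye': array([ 0.46585722, -0.06160879,  0.37482043]), 'attitude': array([[ 0.93073137,  0.3450024 ,  0.12129491],
       [ 0.36560741, -0.88542129, -0.28698495],
       [ 0.0083866 ,  0.31145222, -0.95022481]])}
rest {'location': [319.1, 182.5], 'confidence': 0.85} [ 0.49859605 -0.15429131  0.        ]
press_pad {'location': [317.8, 181.9], 'confidence': 0.62} [ 0.49601907 -0.15380284  0.004     ]
rubber_face {'location': [310.3, 185.5], 'confidence': 0.74} [ 0.48663823 -0.15578375  0.029     ]
```

View pics/w1.png

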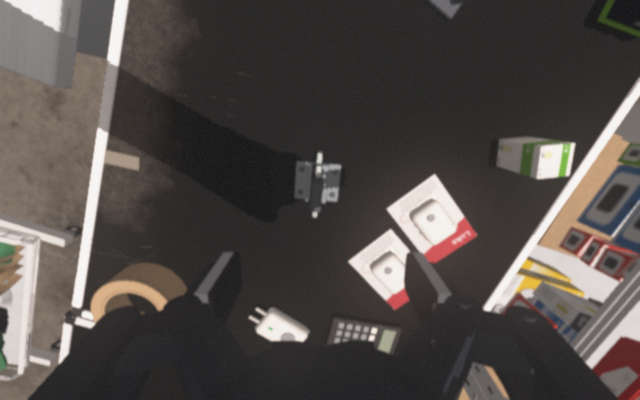

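>>> {"name": "play_rows", "arguments": {
  "series": [
    {"slide":[0,-0.004,-0.02],"turn":[0,0,0]},
    {"slide":[0,-0.004,-0.02],"turn":[0,0,0]},
    {"slide":[0,-0.004,-0.02],"turn":[0,0,0]},
    {"slide":[0,-0.004,-0.02],"turn":[0,0,0]},
    {"slide":[0,0,-0.02],"turn":[0,0,0]},
    {"slide":[0,0,0],"turn":[0,0,0]},
    {"slide":[0,0,0],"turn":[0,0,0]},
    {"slide":[0,0,0],"turn":[0,0,0]}
  ]
}}

```text
t: 3.57
ee_pos: [0.4916, -0.1644, 0.1533]
ee_rot: [[-0.343, 0.939, 0.013], [0.939, 0.344, -0.01], [-0.014, 0.009, -1.0]]
wrist_force: [0.3, -0.1, -0.0]
finger_gap: 0.0855
```

```bash
python3 - <<'E'
from h import *
s=env.get_state(); print(s['t'],s['ee_pos'],s['ee_rot'],s['joint_positions'])
im=snap('wrist','w2.png'); p=env.camera_params('wrist'); print(p)
np.save('w2.npy',p,allow_pickle=True)
cv2.imwrite('pics/w2c.png',cv2.resize(im[120:260,250:410],None,fx=4,fy=4,interpolation=cv2.INTER_CUBIC))
for t in ['grip_tab','rest','press_pad','rubber_face']:
    for q in env.place_of('wrist',t)[:2]: print(t,q, atz(ray('wrist',q['location'],p),{'grip_tab':.064,'rest':0,'press_pad':.004,'rubber_face':.029}[t]))
E
```

```text
3.5667 [ 0.49155253 -0.16442997  0.15331452] [[-0.34337638  0.9391085   0.01295709]
 [ 0.93909276  0.34351167 -0.01022317]
 [-0.01405158  0.00865751 -0.99986379]] [ 42.48718642   7.8663537  -28.98220151 108.68221311   4.68248539
  63.64011106  31.7996489 ]
{'fx': 281.254338935791, 'fy': 281.254338935791, 'cx': 322.4797101313282, 'cy': 200.93747271463917, 'eye': array([ 0.46419021, -0.09041439,  0.27270032]), 'attitude': array([[ 0.93930847,  0.32263125,  0.11665625],
       [ 0.34295591, -0.89194686, -0.29463883],
       [ 0.00899148,  0.3167647 , -0.94846153]])}
grip_tab {'location': [330.8, 199.9], 'confidence': 0.81} [ 0.49568187 -0.15223174  0.064     ]
grip_tab {'location': [600.0, 132.0], 'confidence': 0.54} [ 0.66205454 -0.03658182  0.064     ]
rest {'location': [330.1, 182.0], 'confidence': 0.91} [ 0.49804966 -0.1537808   0.        ]
press_pad {'location': [328.9, 178.9], 'confidence': 0.67} [ 0.49534338 -0.15031419  0.004     ]
rubber_face {'location': [322.3, 186.3], 'confidence': 0.72} [ 0.48925978 -0.15315776  0.029     ]
```

View pics/w2c.png

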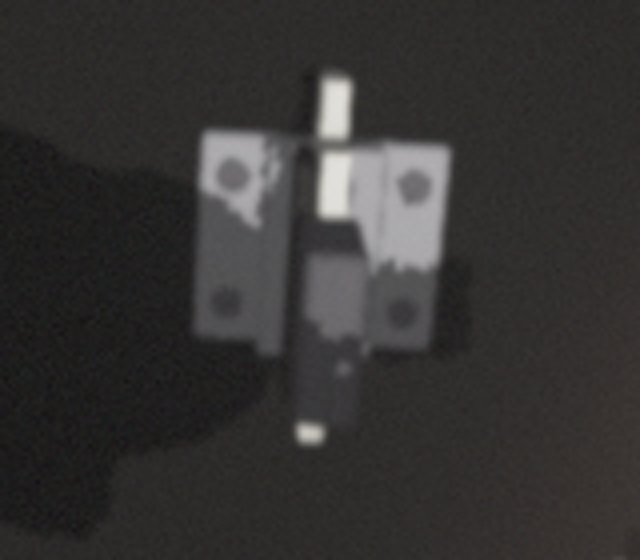

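```bash
python3 - <<'E'
from h import *
p=np.load('w2.npy',allow_pickle=True).item()
def w(x,y,z): return atz(ray('wrist',((x+.5)/4-.5+250,(y+.5)/4-.5+120),p),z)
a=w(337,76,.030);b=w(310,444,.030); print('ear tips',a,b,(a+b)/2,np.linalg.norm(a-b),np.degrees(np.arctan2(-(a-b)[0],(a-b)[1])))
c=[w(*q,.015) for q in [(204,130),(450,146),(431,350),(193,336)]]; print(c,np.mean(c,0))
for i,j in [(0,1),(3,2)]: d=c[j]-c[i];print('x',np.linalg.norm(d),np.degrees(np.arctan2(d[1],d[0])))
for i,j in [(3,0),(2,1)]: d=c[j]-c[i];print('y',np.linalg.norm(d),np.degrees(np.arctan2(-d[0],d[1])))
# tab top
c=[w(*q,.080) for q in [(308,254),(364,256),(354,428),(290,428)]]; print('tab',c,np.mean(c,0))
E
```

```text
ear tips [ 0.48402845 -0.11022817  0.03      ] [ 0.50828674 -0.19204997  0.03      ] [ 0.49615759 -0.15113907  0.03      ] 0.0853420887162112 16.513881880915147
[array([ 0.46102694, -0.13314174,  0.015     ]), array([ 0.51524521, -0.11732486,  0.015     ]), array([ 0.53004028, -0.16487383,  0.015     ]), array([ 0.47442133, -0.18115062,  0.015     ])] [ 0.49518344 -0.14912276  0.015     ]
x 0.0564782581581099 16.263337301285045
x 0.05795172271997784 16.31201642488287
y 0.049842372015861815 15.588997189806006
y 0.04979758099760696 17.28376545832502
tab [array([ 0.48609255, -0.13679806,  0.08      ]), array([ 0.49554339, -0.13376181,  0.08      ]), array([ 0.50578474, -0.16527452,  0.08      ]), array([ 0.49456362, -0.16932143,  0.08      ])] [ 0.49549607 -0.15128896  0.08      ]
```

Pad measured: ear tips at crop (337,76) and (310,444) give 85 mm span (84 expected), yaw 16.5°, centre (0.496,-0.151). The triangulated tab height is 0.063, against 0.064 expected. Next I'll look at the bracket with the gripper empty.

>>> {"name": "play_rows", "arguments": {
  "series": [
    {"slide":[0.003,0.022,0.005],"turn":[0,0,-0.04]},
    {"slide":[0.003,0.022,0.005],"turn":[0,0,-0.04]},
    {"slide":[0.003,0.022,0.005],"turn":[0,0,-0.04]},
    {"slide":[0.003,0.022,0.005],"turn":[0,0,-0.04]},
    {"slide":[0.003,0.022,0.005],"turn":[0,0,-0.04]},
    {"slide":[0.003,0.022,0.005],"turn":[0,0,-0.04]},
    {"slide":[0.003,0.022,0.0],"turn":[0,0,-0.04]},
    {"slide":[0.003,0.022,0.0],"turn":[0,0,-0.04]},
    {"slide":[0.003,0.022,0.0],"turn":[0,0,-0.04]},
    {"slide":[0.003,0.022,0.0],"turn":[0,0,-0.04]},
    {"slide":[0.003,0.022,0.0],"turn":[0,0,-0.04]},
    {"slide":[0.003,0.022,0.0],"turn":[0,0,-0.04]},
    {"slide":[0.003,0.022,0.0],"turn":[0,0,-0.02]},
    {"slide":[0,0,0],"turn":[0,0,0]},
    {"slide":[0,0,0],"turn":[0,0,0]},
    {"slide":[0,0,0],"turn":[0,0,0]}
  ]
}}

```text
t: 5.15
ee_pos: [0.5356, 0.1383, 0.1982]
ee_rot: [[0.172, 0.985, 0.026], [0.985, -0.171, -0.022], [-0.017, 0.03, -0.999]]
wrist_force: [-0.2, 0.1, -0.9]
finger_gap: 0.0856
```

```bash
python3 - <<'E'
from h import *
s=env.get_state(); print(s['t'],s['ee_pos'],s['ee_rot'],s['joint_positions'])
im=snap('wrist','w3.png'); p=env.camera_params('wrist'); print(p)
np.save('w3.npy',p,allow_pickle=True)
cv2.imwrite('pics/w3c.png',cv2.resize(im[90:280,220:430],None,fx=3.8,fy=3,interpolation=cv2.INTER_CUBIC))
for t in ['bracket','posts_mid','seat_mid']:
    for q in env.place_of('wrist',t)[:2]: print(t,q, atz(ray('wrist',q['location'],p),{'bracket':0,'posts_mid':.066,'seat_mid':.02}[t]))
E
```

```text
5.15 [0.53558075 0.13830674 0.19816895] [[ 0.17185997  0.98476555  0.02647573]
 [ 0.98496641 -0.17129417 -0.02234894]
 [-0.01747333  0.02991859 -0.9993996 ]] [ 18.35551842  11.27826974 -40.66603099 101.03606666   9.68029738
  69.68503972 -34.89591418]
{'fx': 281.254338935791, 'fy': 281.254338935791, 'cx': 322.4797101313282, 'cy': 200.93747271463917, 'eye': array([0.54626044, 0.21683492, 0.31671421]), 'attitude': array([[ 0.98451252, -0.17315083, -0.02745718],
       [-0.17276652, -0.93162828, -0.31971939],
       [ 0.02977979,  0.31951142, -0.94711436]])}
bracket {'location': [315.1, 159.6], 'confidence': 0.57} [0.53739737 0.16008559 0.        ]
posts_mid {'location': [315.5, 170.3], 'confidence': 0.57} [0.53783381 0.16224843 0.066     ]
seat_mid {'location': [314.7, 165.9], 'confidence': 0.56} [0.53631155 0.15709136 0.02      ]
```

View pics/w3.png

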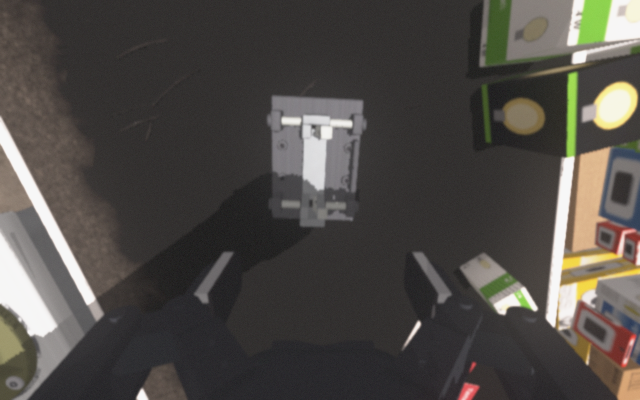

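>>> {"name": "play_rows", "arguments": {
  "series": [
    {"slide":[0,0.0,-0.012],"turn":[0.011,0.013,0]},
    {"slide":[0,0.0,-0.014],"turn":[0.011,0.013,0]},
    {"slide":[0,0.0,-0.014],"turn":[0,0,0]},
    {"slide":[0,0,-0.014],"turn":[0,0,0]},
    {"slide":[0,0,-0.008],"turn":[0,0,0]},
    {"slide":[0,0,0],"turn":[0,0,0]},
    {"slide":[0,0,0],"turn":[0,0,0]},
    {"slide":[0,0,0],"turn":[0,0,0]}
  ]
}}

```text
t: 6.02
ee_pos: [0.5346, 0.1297, 0.1263]
ee_rot: [[0.184, 0.983, -0.01], [0.983, -0.184, 0.001], [-0.001, -0.01, -1.0]]
wrist_force: [-0.9, -0.4, -0.3]
finger_gap: 0.0856
```

```bash
python3 - <<'E'
from h import *
s=env.get_state(); print(s['t'],s['ee_pos'],s['ee_rot'],s['joint_positions'])
im=snap('wrist','w4.png'); p=env.camera_params('wrist'); print(p)
np.save('w4.npy',p,allow_pickle=True)
cv2.imwrite('pics/w4c.png',cv2.resize(im[60:260,220:420],None,fx=3,fy=3,interpolation=cv2.INTER_CUBIC))
for t in ['bracket','posts_mid','seat_mid']:
    for q in env.place_of('wrist',t)[:2]: print(t,q, atz(ray('wrist',q['location'],p),{'bracket':0,'posts_mid':.066,'seat_mid':.02}[t]))
E
```

```text
6.0167 [0.53458029 0.12967273 0.12632899] [[ 1.84100528e-01  9.82853184e-01 -1.03253918e-02]
 [ 9.82906516e-01 -1.84104444e-01  5.78177513e-04]
 [-1.33268690e-03 -1.02553377e-02 -9.99946525e-01]] [ 18.24295259  16.42624279 -39.43121142 104.54324426  11.3018731
  63.63086346 -35.80188368]
{'fx': 281.254338935791, 'fy': 281.254338935791, 'cx': 322.4797101313282, 'cy': 200.93747271463917, 'eye': array([0.55060769, 0.20589913, 0.24653185]), 'attitude': array([[ 0.98273456, -0.1730701 , -0.06541802],
       [-0.18475622, -0.93685163, -0.29694136],
       [-0.00989531,  0.30390092, -0.95265225]])}
bracket {'location': [320.5, 166.4], 'confidence': 0.81} [0.53788571 0.1609219  0.        ]
posts_mid {'location': [314.7, 189.2], 'confidence': 0.78} [0.53463612 0.15862081 0.066     ]
seat_mid {'location': [320.1, 173.6], 'confidence': 0.72} [0.53748069 0.15877143 0.02      ]
seat_mid {'location': [528.9, 304.6], 'confidence': 0.58} [ 0.70878335 -0.0019127   0.02      ]
```

View pics/w4c.png

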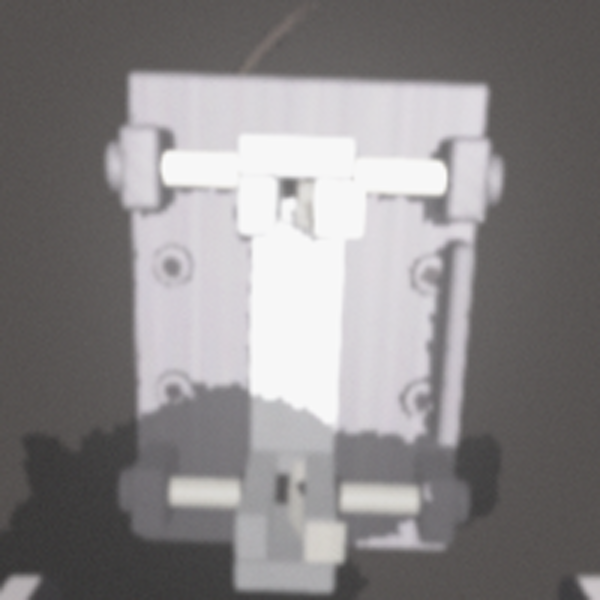

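```bash
python3 - <<'E'
from h import *
p=np.load('w4.npy',allow_pickle=True).item()
def w(x,y,z): return atz(ray('wrist',((x+.5)/3-.5+220,(y+.5)/3-.5+60),p),z)
yaw=lambda d:np.degrees(np.arctan2(-d[0],d[1]))
c=[w(*q,.008) for q in [(128,72),(488,84),(451,548),(132,540)]]; print(np.round(c,4),np.mean(c,0))
print('x len',np.linalg.norm(c[1]-c[0]),np.linalg.norm(c[2]-c[3]),'y',np.linalg.norm(c[0]-c[3]),np.linalg.norm(c[1]-c[2]))
print(yaw(c[0]-c[3]),yaw(c[1]-c[2]),[np.degrees(np.arctan2(*(c[j]-c[i])[[1,0]])) for i,j in [(0,1),(3,2)]])
A=w(298,207,.066);B=w(286,540,.066);print('slots',A,B,(A+B)/2,np.linalg.norm(A-B),yaw(A-B))
# post corners top
P=[w(*q,.066) for q in [(238,135),(355,135),(364,238),(240,236),(236,515),(345,520),(335,592),(236,590)]]
print(np.round(P,4))
E
```

```text
[[0.5056 0.2354 0.008 ]
 [0.5979 0.215  0.008 ]
 [0.5703 0.0837 0.008 ]
 [0.4732 0.1042 0.008 ]] [0.53674745 0.15957443 0.008     ]
x len 0.0945305237594315 0.0992269588714922 y 0.1350830069269292 0.13416449001620293
-13.845905772065088 -11.851263422703385 [np.float64(-12.465188474730846), np.float64(-11.953009893946644)]
slots [0.54480882 0.1964535  0.066     ] [0.52773046 0.12242128 0.066     ] [0.53626964 0.15943739 0.066     ] 0.07597658116201153 -12.990207019050645
[[0.5355 0.2126 0.066 ]
 [0.5588 0.2082 0.066 ]
 [0.5572 0.1877 0.066 ]
 [0.5317 0.1929 0.066 ]
 [0.5175 0.1308 0.066 ]
 [0.5422 0.125  0.066 ]
 [0.5367 0.1069 0.066 ]
 [0.5134 0.1117 0.066 ]]
```

```bash
python3 - <<'E'
from h import *
im=cv2.imread('pics/w4.png')
cv2.imwrite('pics/w4a.png',cv2.resize(im[98:145,290:350],None,fx=10,fy=10,interpolation=cv2.INTER_CUBIC))
cv2.imwrite('pics/w4b.png',cv2.resize(im[205:262,290:350],None,fx=10,fy=10,interpolation=cv2.INTER_CUBIC))
E
```

```text
(no output)
```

View pics/w4a.png

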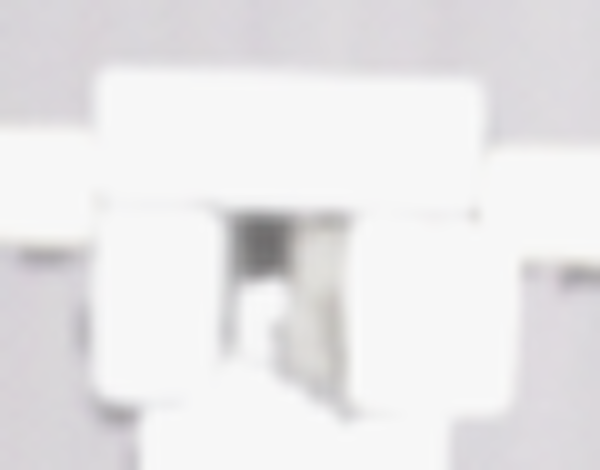

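View pics/w4b.png

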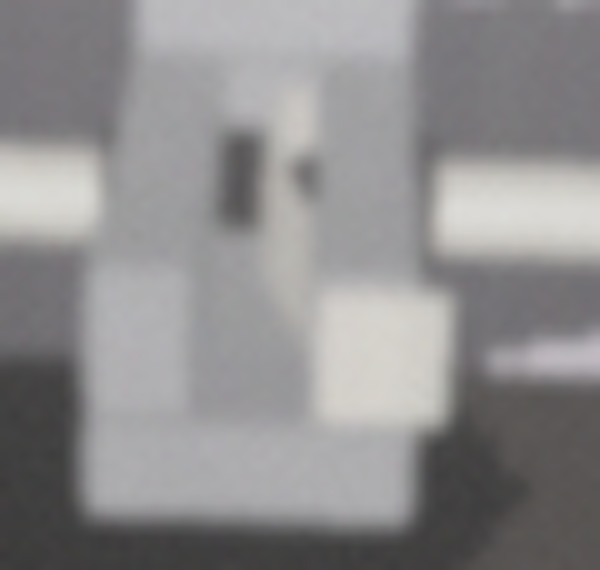

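Bracket foot centre is (0.537,0.160) with yaw about -12.4°. The slots at px (319,129) and (315,240) have a midpoint of (0.536,0.159) and are 76 mm apart, as expected. The dark web is on the +x side, so the rubber must face -x. Now I'll grasp the pad.

>>> {"name": "play_rows", "arguments": {
  "series": [
    {"slide":[-0.003,-0.0215,0.003],"turn":[0,-0.001,0.036]},
    {"slide":[-0.003,-0.0215,0.003],"turn":[0,-0.001,0.036]},
    {"slide":[-0.003,-0.0215,0.003],"turn":[0,-0.001,0.036]},
    {"slide":[-0.003,-0.0215,0],"turn":[0,-0.001,0.036]},
    {"slide":[-0.003,-0.0215,0],"turn":[0,-0.001,0.036]},
    {"slide":[-0.003,-0.0215,0],"turn":[0,-0.001,0.036]},
    {"slide":[-0.003,-0.0215,0],"turn":[0,-0.001,0.036]},
    {"slide":[-0.003,-0.0215,0],"turn":[0,-0.001,0.036]},
    {"slide":[-0.003,-0.0215,0],"turn":[0,-0.001,0.036]},
    {"slide":[-0.003,-0.0215,0],"turn":[0,0,0.036]},
    {"slide":[-0.003,-0.0215,0],"turn":[0,0,0.036]},
    {"slide":[-0.003,-0.0215,0],"turn":[0,0,0.036]},
    {"slide":[0,0,0],"turn":[0,0,0]},
    {"slide":[0,0,0],"turn":[0,0,0]},
    {"slide":[0,0,0],"turn":[0,0,0]},
    {"slide":[0,0,0],"turn":[0,0,0]}
  ]
}}

```text
t: 7.55
ee_pos: [0.5022, -0.1343, 0.1492]
ee_rot: [[-0.275, 0.961, 0.023], [0.961, 0.275, -0.001], [-0.007, 0.022, -1.0]]
wrist_force: [-0.2, -0.6, 0.5]
finger_gap: 0.0857
```

```bash
cat > err.py <<'E'
import sys
from h import *
from scipy.spatial.transform import Rotation as Ro
def err(x,y,z,yaw):
    s=env.get_state(); R=np.array(s['ee_rot']); a=np.radians(yaw)
    Y=np.array([np.cos(a),np.sin(a),0]);Z=np.array([0,0,-1.]);X=np.cross(Y,Z)
    T=np.c_[X,Y,Z]
    print('t',s['t'],'pos',np.round(s['ee_pos'],4),'d',np.round(np.array([x,y,z])-s['ee_pos'],4),'rot',np.round(Ro.from_matrix(T@R.T).as_rotvec(),4),'F',np.round(s['wrist_force'],1),'T',np.round(s['ft_torque'],2),'gap',round(s['finger_gap'],4))
if __name__=='__main__': err(*map(float,sys.argv[1:5]))
E
python3 err.py 0.4958 -0.1512 0.072 16.5
```

```text
t 7.55 pos [ 0.5022 -0.1343  0.1492] d [-0.0064 -0.0169 -0.0772] rot [0.0009 0.0229 0.0095] F [-0.2 -0.6  0.5] T [ 0.03 -0.01 -0.05] gap 0.0857
```

>>> {"name": "play_rows", "arguments": {
  "series": [
    {"slide":[-0.003,-0.008,-0.01],"turn":[0,0.012,0.005]},
    {"slide":[-0.003,-0.008,-0.01],"turn":[0,0.011,0.004]},
    {"slide":[0,0,-0.01],"turn":[0,0,0]},
    {"slide":[0,0,-0.005],"turn":[0,0,0]},
    {"slide":[0,0,0],"turn":[0,0,0]},
    {"slide":[0,0,0],"turn":[0,0,0]},
    {"slide":[0,0,0],"turn":[0,0,0]}
  ]
}}

```text
t: 8.13
ee_pos: [0.4954, -0.1477, 0.109]
ee_rot: [[-0.29, 0.957, -0.005], [0.957, 0.29, 0.001], [0.003, -0.004, -1.0]]
wrist_force: [0.4, -0.7, -0.1]
finger_gap: 0.0853
```

```bash
python3 err.py 0.4958 -0.1512 0.072 16.5
```

```text
t 8.1333 pos [ 0.4954 -0.1477  0.109 ] d [ 0.0004 -0.0035 -0.037 ] rot [-0.0015 -0.005  -0.0065] F [ 0.4 -0.7 -0.1] T [-0.01 -0.04  0.  ] gap 0.0853
```

>>> {"name": "play_rows", "arguments": {
  "series": [
    {"slide":[0,-0.002,-0.008],"turn":[0,-0.003,-0.004]},
    {"slide":[0,-0.0015,-0.008],"turn":[0,-0.002,-0.002]},
    {"slide":[0,0,-0.008],"turn":[0,0,0]},
    {"slide":[0,0,-0.006],"turn":[0,0,0]},
    {"slide":[0,0,-0.003],"turn":[0,0,0]},
    {"slide":[0,0,0],"turn":[0,0,0]},
    {"slide":[0,0,0],"turn":[0,0,0]},
    {"slide":[0,0,0],"turn":[0,0,0]},
    {"slide":[0,0,0],"turn":[0,0,0]}
  ]
}}

```text
t: 8.88
ee_pos: [0.4957, -0.151, 0.0727]
ee_rot: [[-0.285, 0.959, 0.001], [0.959, 0.285, 0.001], [0.001, 0.002, -1.0]]
wrist_force: [0.1, -0.1, 0.2]
finger_gap: 0.0856
```

```bash
python3 err.py 0.4958 -0.1512 0.072 16.5; python3 -c "
from h import *
snap('wrist','w5.png')"
```

```text
t 8.8833 pos [ 0.4957 -0.151   0.0727] d [ 0.0001 -0.0002 -0.0007] rot [-0.0014  0.0013 -0.0006] F [ 0.1 -0.1  0.2] T [ 0.04 -0.02  0.03] gap 0.0856
```

View pics/w5.png

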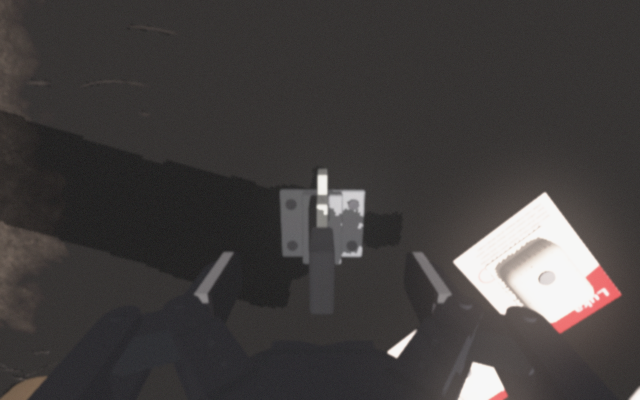

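Aligned: the tab is centred between the jaws at (321,270). Closing.

>>> {"name": "play_rows", "arguments": {
  "series": [
    {"slide":[0,0,0],"turn":[0,0,0]},
    {"slide":[0,0,0],"turn":[0,0,0]},
    {"slide":[0,0,0],"turn":[0,0,0]},
    {"slide":[0,0,0],"turn":[0,0,0]},
    {"slide":[0,0,0],"turn":[0,0,0]},
    {"slide":[0,0,0],"turn":[0,0,0]},
    {"slide":[0,0,0],"turn":[0,0,0]},
    {"slide":[0,0,0],"turn":[0,0,0]},
    {"slide":[0,0,0],"turn":[0,0,0]},
    {"slide":[0,0,0],"turn":[0,0,0]},
    {"slide":[0,0,0],"turn":[0,0,0]},
    {"slide":[0,0,0],"turn":[0,0,0]}
  ],
  "grip": 1,
  "force": 60
}}

```text
t: 9.93
ee_pos: [0.4964, -0.1515, 0.0741]
ee_rot: [[-0.284, 0.959, 0.003], [0.959, 0.284, -0.0], [-0.001, 0.003, -1.0]]
wrist_force: [-0.4, -0.2, 1.6]
finger_gap: 0.0105
```

>>> {"name": "play_rows", "arguments": {
  "series": [
    {"slide":[0,0,0],"turn":[0,0,0]},
    {"slide":[0,0,0],"turn":[0,0,0]},
    {"slide":[0,0,0.004],"turn":[0,0,0]},
    {"slide":[0,0,0.008],"turn":[0,0,0]},
    {"slide":[0,0,0.012],"turn":[0,0,0]},
    {"slide":[0,0,0.012],"turn":[0,0,0]},
    {"slide":[0,0,0.012],"turn":[0,0,0]},
    {"slide":[0,0,0.008],"turn":[0,0,0]},
    {"slide":[0,0,0.004],"turn":[0,0,0]},
    {"slide":[0,0,0],"turn":[0,0,0]},
    {"slide":[0,0,0],"turn":[0,0,0]}
  ],
  "grip": 1,
  "force": 90
}}

```text
t: 10.85
ee_pos: [0.495, -0.1505, 0.1396]
ee_rot: [[-0.285, 0.958, 0.002], [0.958, 0.285, 0.001], [0.0, 0.002, -1.0]]
wrist_force: [0.8, -0.3, -2.7]
finger_gap: 0.0106
```

```bash
python3 err.py 0.4958 -0.1512 0.132 16.5; python3 -c "
from h import *
p=env.camera_params('wrist');s=env.get_state();im=snap('wrist','w6.png');np.save('w6.npy',{**p,'R':s['ee_rot'],'t':s['ee_pos']},allow_pickle=True)
cv2.imwrite('pics/w6c.png',cv2.resize(im[120:340,220:420],None,fx=2.7,fy=2.7,interpolation=cv2.INTER_CUBIC))
snap('scene','s6.png')
"
```

```text
t 10.85 pos [ 0.495  -0.1505  0.1396] d [ 0.0008 -0.0007 -0.0076] rot [-0.0011  0.0019 -0.0011] F [ 0.8 -0.3 -2.7] T [-0.09  0.06  0.02] gap 0.0106
```

View pics/w6c.png

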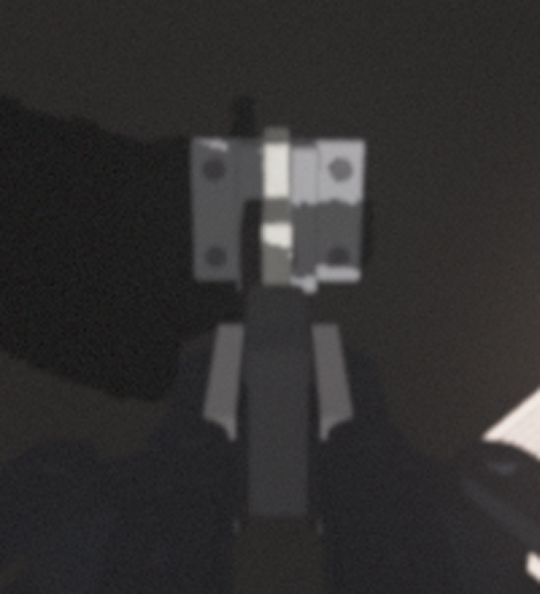

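>>> {"name": "play_rows", "arguments": {
  "series": [
    {"slide":[0.001,0.005,0.008],"turn":[0,0,-0.01]},
    {"slide":[0.002,0.012,0.006],"turn":[0,0,-0.02]},
    {"slide":[0.003,0.022,0],"turn":[0,0,-0.036]},
    {"slide":[0.003,0.022,0],"turn":[0,0,-0.036]},
    {"slide":[0.003,0.022,0],"turn":[0,0,-0.036]},
    {"slide":[0.003,0.022,0],"turn":[0,0,-0.036]},
    {"slide":[0.003,0.022,0],"turn":[0,0,-0.036]},
    {"slide":[0.003,0.022,0],"turn":[0,0,-0.036]},
    {"slide":[0.003,0.022,0],"turn":[0,0,-0.036]},
    {"slide":[0.003,0.022,0],"turn":[0,0,-0.036]},
    {"slide":[0.003,0.022,0],"turn":[0,0,-0.036]},
    {"slide":[0.003,0.022,0],"turn":[0,0,-0.036]},
    {"slide":[0.003,0.022,0],"turn":[0,0,-0.036]},
    {"slide":[0.002,0.016,0],"turn":[0,0,-0.03]},
    {"slide":[0.001,0.008,0],"turn":[0,0,-0.02]},
    {"slide":[0,0,0],"turn":[0,0,0]},
    {"slide":[0,0,0],"turn":[0,0,0]},
    {"slide":[0,0,0],"turn":[0,0,0]}
  ]
}}

```text
t: 12.45
ee_pos: [0.5273, 0.1526, 0.1532]
ee_rot: [[0.216, 0.976, -0.01], [0.976, -0.216, 0.01], [0.008, -0.012, -1.0]]
wrist_force: [-0.1, -0.1, -1.7]
finger_gap: 0.0104
```

```bash
python3 err.py 0.536 0.1595 0.15 -12.5
```

```text
t 12.45 pos [0.5273 0.1526 0.1532] d [ 0.0087  0.0069 -0.0032] rot [-0.01   -0.0103 -0.0007] F [-0.1 -0.1 -1.7] T [-0.01  0.01  0.03] gap 0.0104
```

>>> {"name": "play_rows", "arguments": {
  "series": [
    {"slide":[0.004,0.003,0],"turn":[-0.005,-0.005,0]},
    {"slide":[0.003,0.003,0],"turn":[-0.005,-0.005,0]},
    {"slide":[0.001,0,0],"turn":[0,0,0]},
    {"slide":[0,0,0],"turn":[0,0,0]},
    {"slide":[0,0,0],"turn":[0,0,0]},
    {"slide":[0,0,0],"turn":[0,0,0]}
  ]
}}

```text
t: 12.95
ee_pos: [0.5366, 0.1546, 0.1529]
ee_rot: [[0.221, 0.975, 0.0], [0.975, -0.221, -0.003], [-0.003, 0.001, -1.0]]
wrist_force: [0.3, 0.4, -2.5]
finger_gap: 0.0107
```

```bash
python3 err.py 0.536 0.1595 0.15 -12.5;python3 -c "
from h import *
p=env.camera_params('wrist');s=env.get_state();im=snap('wrist','w7.png');np.save('w7.npy',{**p,'R':s['ee_rot'],'t':s['ee_pos']},allow_pickle=True)
cv2.imwrite('pics/w7c.png',cv2.resize(im[90:290,240:400],None,fx=3.7,fy=3,interpolation=cv2.INTER_CUBIC))
im=snap('scene','s7.png')
cv2.imwrite('pics/s7c.png',cv2.resize(im[130:250,210:340],None,fx=5,fy=5,interpolation=cv2.INTER_CUBIC))
im=snap('top','t7.png')
cv2.imwrite('pics/t7c.png',cv2.resize(im[150:290,180:330],None,fx=4,fy=4,interpolation=cv2.INTER_CUBIC))
"
```

```text
t 12.95 pos [0.5366 0.1546 0.1529] d [-0.0006  0.0049 -0.0029] rot [0.0034 0.0001 0.005 ] F [ 0.3  0.4 -2.5] T [ 0.02  0.04 -0.02] gap 0.0107
```

View pics/w7.png

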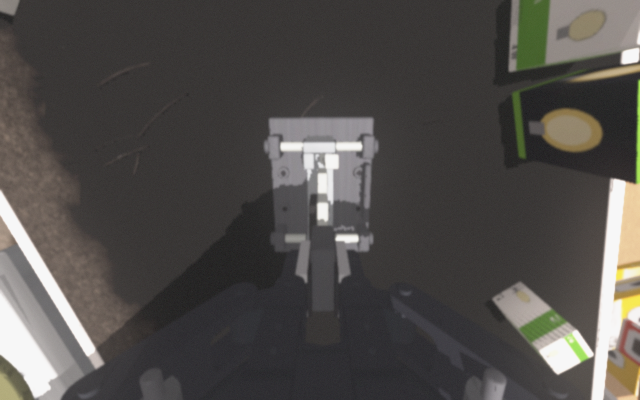

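View pics/s7c.png

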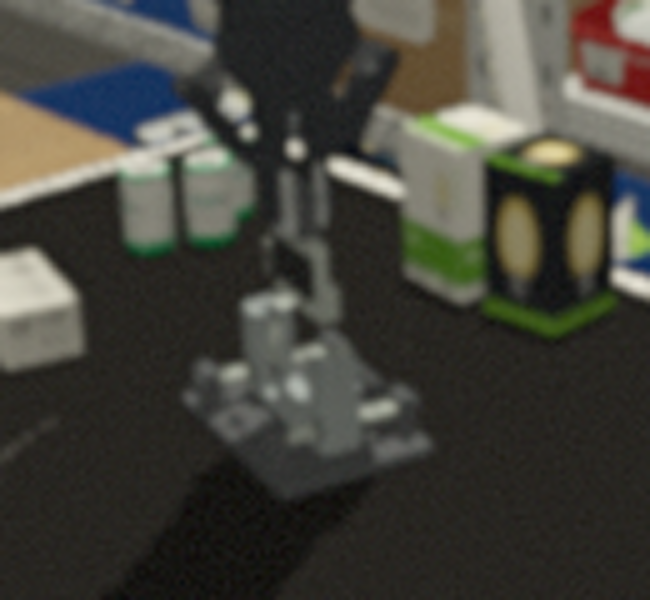

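```bash
python3 - <<'E'
from h import *
im=cv2.imread('pics/w7.png')
cv2.imwrite('pics/w7d.png',cv2.resize(im[135:260,285:355],None,fx=8,fy=4.8,interpolation=cv2.INTER_CUBIC))
cv2.imwrite('pics/w7d.png',cv2.resize(im[135:235,285:355],None,fx=6,fy=6,interpolation=cv2.INTER_CUBIC))
E
```

```text
(no output)
```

View pics/w7d.png

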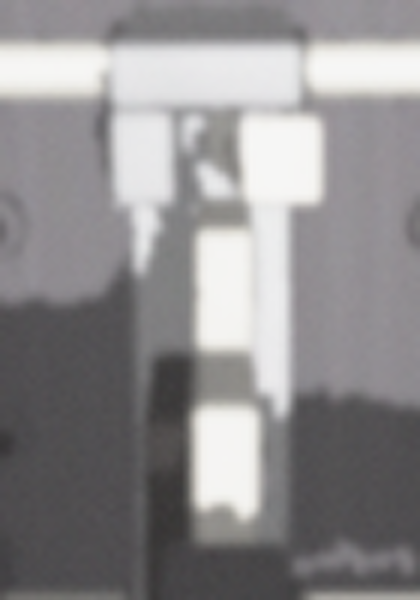

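View pics/t7c.png

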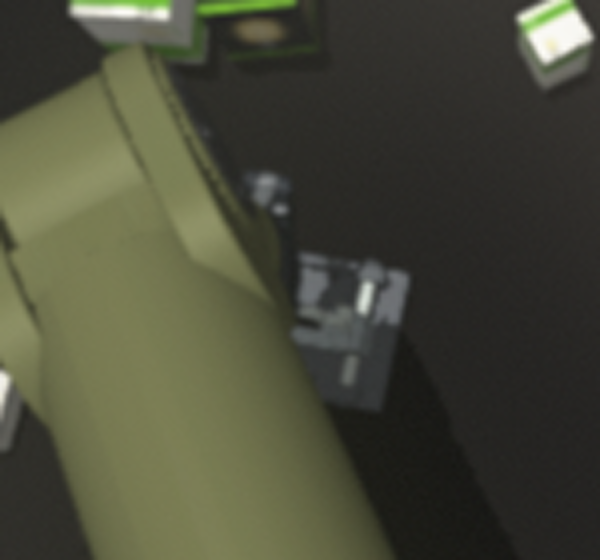

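```bash
python3 - <<'E'
from h import *
p=np.load('w7.npy',allow_pickle=True).item(); R=p['R'];t=p['t']
def w(x,y,z): return atz(ray('wrist',((x+.5)/6-.5+285,(y+.5)/6-.5+135),p),z)
tl=lambda X:R.T@(X-t)
zt=t[2]-.070
for n,q,z in [('ear tip',(222.5,228),zt+.026),('ear root',(222,350),zt+.026),('plate edge top',(226,405),zt+.046),('plate-tab top',(225,545),zt+.046),('slot outer end',(209,112),.066),('slot inner',(209,203),.066),('post outer L',(113,40),.066),('post outer R',(303,40),.066),('rear inner R',(324,207),.066),('front in L',(112,205),.066)]:
    X=w(*q,z); print(n,np.round(X,4),'tool',np.round(tl(X),4))
E
```

```text
ear tip [0.546  0.1967 0.1089] tool [ 0.0432 -0.0002  0.0439]
ear root [0.5432 0.1845 0.1089] tool [ 0.0307 -0.0003  0.0439]
plate edge top [0.5437 0.185  0.1289] tool [0.0313 0.0002 0.0239]
plate-tab top [0.5406 0.1719 0.1289] tool [0.0178 0.0001 0.0239]
slot outer end [0.5455 0.2022 0.066 ] tool [ 0.0486 -0.002   0.0868]
slot inner [0.5429 0.1912 0.066 ] tool [ 0.0374 -0.002   0.0868]
post outer L [0.5362 0.2131 0.066 ] tool [ 0.0573 -0.0135  0.0867]
post outer R [0.5585 0.2081 0.066 ] tool [0.0572 0.0094 0.0867]
rear inner R [0.5568 0.1876 0.066 ] tool [0.0369 0.0123 0.0868]
front in L [0.5312 0.1936 0.066 ] tool [ 0.0371 -0.014   0.0868]
```

>>> {"name": "play_rows", "arguments": {
  "series": [
    {"slide":[-0.0006,0.002,-0.001],"turn":[0.001,0,0.003]},
    {"slide":[-0.0004,0.002,-0.002],"turn":[0.001,0,0]},
    {"slide":[0,0,-0.002],"turn":[0,0,0]},
    {"slide":[0,0,-0.002],"turn":[0,0,0]},
    {"slide":[0,0,-0.002],"turn":[0,0,0]},
    {"slide":[0,0,0],"turn":[0,0,0]},
    {"slide":[0,0,0],"turn":[0,0,0]},
    {"slide":[0,0,0],"turn":[0,0,0]}
  ]
}}

```text
t: 13.77
ee_pos: [0.5349, 0.1592, 0.1426]
ee_rot: [[0.218, 0.976, -0.001], [0.976, -0.218, -0.001], [-0.001, -0.0, -1.0]]
wrist_force: [0.2, 0.7, -2.7]
finger_gap: 0.0106
```

```bash
python3 err.py 0.5355 0.1587 0.14 -12.5;python3 -c "
from h import *
p=env.camera_params('wrist');s=env.get_state();im=snap('wrist','w8.png');np.save('w8.npy',{**p,'R':s['ee_rot'],'t':s['ee_pos']},allow_pickle=True)
cv2.imwrite('pics/w8c.png',cv2.resize(im[135:235,285:355],None,fx=6,fy=6,interpolation=cv2.INTER_CUBIC))
im=snap('scene','s8.png')
cv2.imwrite('pics/s8c.png',cv2.resize(im[160:230,230:320],None,fx=8,fy=8,interpolation=cv2.INTER_CUBIC))
"
```

```text
t 13.7667 pos [0.5349 0.1592 0.1426] d [ 0.0006 -0.0005 -0.0026] rot [ 0.0013 -0.0008  0.0012] F [ 0.2  0.7 -2.7] T [-0.03  0.01 -0.07] gap 0.0106
```

View pics/w8c.png

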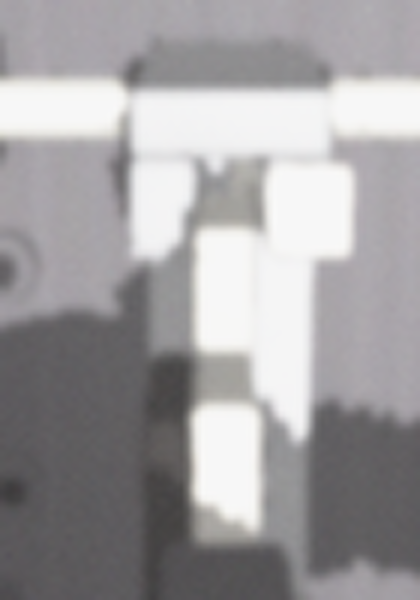

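View pics/s8c.png

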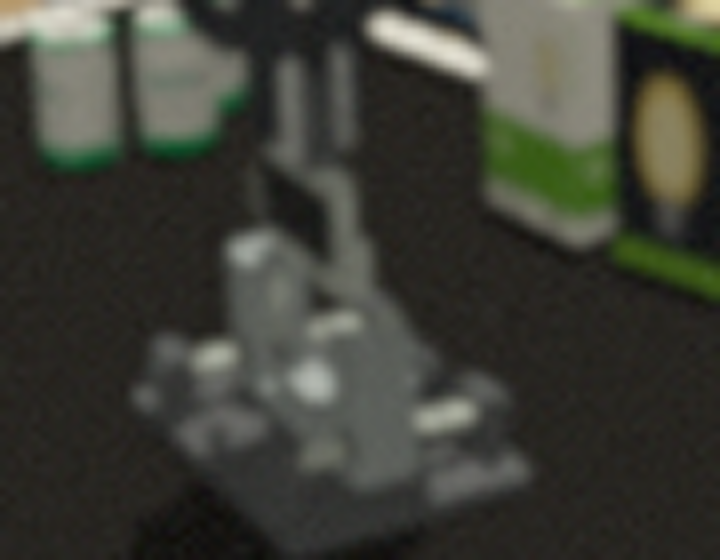

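```bash
python3 - <<'E'
from h import *
p=np.load('w8.npy',allow_pickle=True).item(); R=p['R'];t=p['t']
def w(x,y,z): return atz(ray('wrist',((x+.5)/6-.5+285,(y+.5)/6-.5+135),p),z)
tl=lambda X:R.T@(X-t)
zt=t[2]-.070
for n,q,z in [('ear tip',(223.5,228),zt+.026),('ear root',(223,350),zt+.026),('slotL',(195,175),.066),('slotR',(265,175),.066),('postL',(131,200),.066),('postR',(353,200),.066),('post outer L',(131,88),.066),('post outer R',(328,88),.066),('inner R',(353,258),.066)]:
    X=w(*q,z); print(n,np.round(X,4),'tool',np.round(tl(X),4))
E
```

```text
ear tip [0.5442 0.2014 0.0986] tool [ 0.0432 -0.0001  0.0439]
ear root [0.5414 0.1891 0.0986] tool [ 0.0307 -0.0001  0.044 ]
slotL [0.5407 0.2015 0.066 ] tool [ 0.0427 -0.0035  0.0765]
slotR [0.5487 0.1998 0.066 ] tool [0.0427 0.0047 0.0765]
postL [0.5327 0.2003 0.066 ] tool [ 0.0398 -0.0111  0.0765]
postR [0.5582 0.1946 0.066 ] tool [0.0397 0.0151 0.0765]
post outer L [0.5358 0.213  0.066 ] tool [ 0.0528 -0.0108  0.0765]
post outer R [0.558  0.2081 0.066 ] tool [0.0528 0.0119 0.0765]
inner R [0.5568 0.1877 0.066 ] tool [0.0328 0.0152 0.0765]
```

>>> {"name": "play_rows", "arguments": {
  "series": [
    {"slide":[0.0006,-0.0005,-0.001],"turn":[0.001,-0.001,0.001]},
    {"slide":[0,0,-0.002],"turn":[0,0,0]},
    {"slide":[0,0,-0.002],"turn":[0,0,0]},
    {"slide":[0,0,-0.001],"turn":[0,0,0]},
    {"slide":[0,0,0],"turn":[0,0,0]},
    {"slide":[0,0,0],"turn":[0,0,0]},
    {"slide":[0,0,0],"turn":[0,0,0]}
  ]
}}

```text
t: 14.45
ee_pos: [0.5359, 0.1585, 0.1362]
ee_rot: [[0.217, 0.976, 0.001], [0.976, -0.217, -0.0], [0.0, 0.001, -1.0]]
wrist_force: [-0.6, -0.3, -2.7]
finger_gap: 0.0103
```

```bash
python3 err.py 0.5354 0.1587 0.13 -12.5
```

```text
t 14.45 pos [0.5359 0.1585 0.1362] d [-0.0005  0.0002 -0.0062] rot [0.0002 0.001  0.0005] F [-0.6 -0.3 -2.7] T [-0.02  0.02  0.03] gap 0.0103
```

>>> {"name": "play_rows", "arguments": {
  "series": [
    {"slide":[-0.0004,0.0002,-0.001],"turn":[0,0.001,0]},
    {"slide":[0,0,-0.001],"turn":[0,0,0]},
    {"slide":[0,0,-0.001],"turn":[0,0,0]},
    {"slide":[0,0,-0.001],"turn":[0,0,0]},
    {"slide":[0,0,0],"turn":[0,0,0]}
  ]
}}

```text
t: 14.87
ee_pos: [0.5355, 0.1588, 0.132]
ee_rot: [[0.217, 0.976, 0.0], [0.976, -0.217, -0.0], [-0.0, 0.0, -1.0]]
wrist_force: [-0.2, -0.7, -3.0]
finger_gap: 0.0105
```

```bash
python3 err.py 0.5354 0.1587 0.13 -12.5
```

```text
t 14.8667 pos [0.5355 0.1588 0.132 ] d [-0.0001 -0.0001 -0.002 ] rot [0.0002 0.0002 0.0003] F [-0.2 -0.7 -3. ] T [-0.03 -0.04  0.03] gap 0.0105
```

Aligned within 0.1 mm of target. Descending in 1 mm steps and watching the force.

>>> {"name": "play_rows", "arguments": {
  "series": [
    {"slide":[0,0,-0.001],"turn":[0,0,0]},
    {"slide":[0,0,-0.001],"turn":[0,0,0]},
    {"slide":[0,0,-0.001],"turn":[0,0,0]},
    {"slide":[0,0,-0.001],"turn":[0,0,0]}
  ]
}}

```text
t: 15.2
ee_pos: [0.5356, 0.1588, 0.1277]
ee_rot: [[0.217, 0.976, 0.001], [0.976, -0.217, -0.0], [-0.0, 0.001, -1.0]]
wrist_force: [1.2, 0.8, -2.6]
finger_gap: 0.0103
```

```bash
python3 err.py 0.5354 0.1587 0.128 -12.5
```

```text
t 15.2 pos [0.5356 0.1588 0.1277] d [-0.0002 -0.0001  0.0003] rot [0.0001 0.0006 0.0004] F [ 1.2  0.8 -2.6] T [ 0.01  0.   -0.01] gap 0.0103
```

>>> {"name": "play_rows", "arguments": {
  "series": [
    {"slide":[-0.0001,0,-0.001],"turn":[0,0,0]},
    {"slide":[0,0,-0.001],"turn":[0,0,0]},
    {"slide":[0,0,-0.001],"turn":[0,0,0]},
    {"slide":[0,0,-0.001],"turn":[0,0,0]}
  ]
}}

```text
t: 15.53
ee_pos: [0.5355, 0.1588, 0.1232]
ee_rot: [[0.217, 0.976, 0.0], [0.976, -0.217, -0.0], [0.0, 0.0, -1.0]]
wrist_force: [0.0, -0.8, -2.1]
finger_gap: 0.0105
```

```bash
python3 err.py 0.5354 0.1587 0.124 -12.5;python3 -c "
from h import *
p=env.camera_params('wrist');s=env.get_state();im=snap('wrist','w9.png')
cv2.imwrite('pics/w9c.png',cv2.resize(im[135:235,285:355],None,fx=6,fy=6,interpolation=cv2.INTER_CUBIC))
"
```

```text
t 15.5333 pos [0.5355 0.1588 0.1232] d [-0.0001 -0.0001  0.0008] rot [0.0001 0.0005 0.0005] F [ 0.  -0.8 -2.1] T [ 0.   -0.05 -0.02] gap 0.0105
```

View pics/w9c.png

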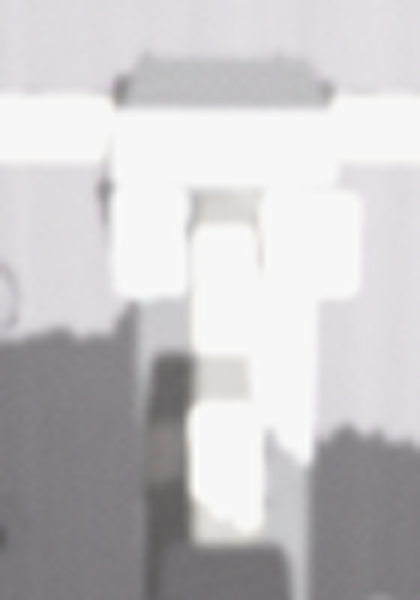

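The far ear sits between the slot walls (x 190–265, ear 192–255) with no z reaction. Continuing into the springs.

>>> {"name": "play_rows", "arguments": {
  "series": [
    {"slide":[0,0,-0.001],"turn":[0,0,0]},
    {"slide":[0,0,-0.001],"turn":[0,0,0]},
    {"slide":[0,0,-0.001],"turn":[0,0,0]},
    {"slide":[0,0,-0.001],"turn":[0,0,0]}
  ]
}}

```text
t: 15.92
ee_pos: [0.5355, 0.1588, 0.1188]
ee_rot: [[0.217, 0.976, 0.0], [0.976, -0.217, -0.0], [0.0, 0.0, -1.0]]
wrist_force: [-0.1, 0.4, -2.1]
finger_gap: 0.0107
```

```bash
python3 err.py 0.5354 0.1587 0.120 -12.5
```

```text
t 15.9167 pos [0.5355 0.1588 0.1188] d [-0.0001 -0.0001  0.0012] rot [0.0001 0.0004 0.0005] F [-0.1  0.4 -2.1] T [ 0.1  -0.01 -0.  ] gap 0.0107
```

>>> {"name": "play_rows", "arguments": {
  "series": [
    {"slide":[0,0,-0.001],"turn":[0,0,0]},
    {"slide":[0,0,-0.001],"turn":[0,0,0]},
    {"slide":[0,0,-0.001],"turn":[0,0,0]},
    {"slide":[0,0,-0.001],"turn":[0,0,0]}
  ]
}}

```text
t: 16.25
ee_pos: [0.5343, 0.1574, 0.1141]
ee_rot: [[0.217, 0.976, -0.003], [0.976, -0.217, -0.003], [-0.004, -0.002, -1.0]]
wrist_force: [-2.3, -2.0, -0.9]
finger_gap: 0.0104
```

```bash
python3 err.py 0.5354 0.1587 0.114 -12.5
```

```text
t 16.25 pos [0.5343 0.1574 0.1141] d [ 0.0011  0.0013 -0.0001] rot [ 0.003  -0.0028  0.0007] F [-2.3 -2.  -0.9] T [-0.5   0.48 -0.07] gap 0.0104
```

>>> {"name": "play_rows", "arguments": {
  "series": [
    {"slide":[0,0.0006,-0.001],"turn":[0.001,0,0]},
    {"slide":[0,0.0006,-0.001],"turn":[0.001,0,0]},
    {"slide":[0,0,-0.001],"turn":[0,0,0]}
  ]
}}

```text
t: 16.5
ee_pos: [0.5342, 0.1566, 0.1116]
ee_rot: [[0.218, 0.976, -0.004], [0.976, -0.218, -0.004], [-0.005, -0.003, -1.0]]
wrist_force: [-4.3, -2.7, 9.2]
finger_gap: 0.0107
```

```bash
python3 err.py 0.5354 0.1587 0.111 -12.5
```

```text
t 16.5 pos [0.5342 0.1566 0.1116] d [ 0.0012  0.0021 -0.0006] rot [ 0.0044 -0.0042  0.0021] F [-4.3 -2.7  9.2] T [-0.12  1.13  0.13] gap 0.0107
```

```bash
python3 -c "
from h import *
p=env.camera_params('wrist');s=env.get_state();im=snap('wrist','w10.png')
print(s['wrist_force'],s['ft_torque'],s['ee_pos'])
np.save('w10.npy',{**p,'R':s['ee_rot'],'t':s['ee_pos']},allow_pickle=True)
cv2.imwrite('pics/w10c.png',cv2.resize(im[135:235,285:355],None,fx=6,fy=6,interpolation=cv2.INTER_CUBIC))
print(env.get_state()['wrist_force'],env.get_state()['ee_pos'])
"
```

```text
[-4.29019559 -2.67949097  9.19253166] [-0.12434786  1.12986433  0.13088445] [0.53415027 0.15661059 0.11160955]
[-4.03746216 -2.30627734  6.46274891] [0.5341387  0.15669851 0.11170389]
```

View pics/w10c.png

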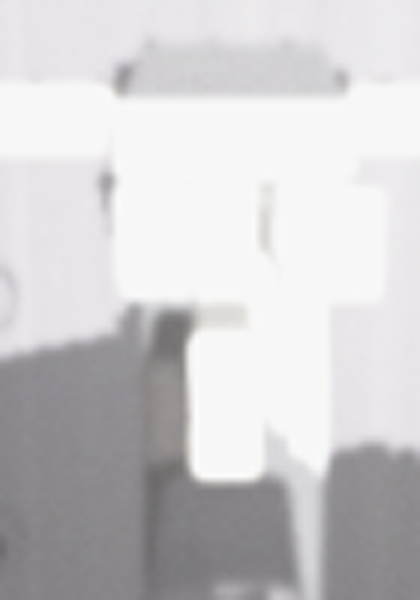

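```bash
python3 -c "
from h import *
im=snap('scene','s10.png')
cv2.imwrite('pics/s10c.png',cv2.resize(im[150:230,230:320],None,fx=8,fy=7,interpolation=cv2.INTER_CUBIC))
im=cv2.imread('pics/w10.png')
cv2.imwrite('pics/w10d.png',cv2.resize(im[120:320,230:420],None,fx=3,fy=3,interpolation=cv2.INTER_CUBIC))
im=cv2.imread('pics/w9.png')
cv2.imwrite('pics/w9d.png',cv2.resize(im[120:320,230:420],None,fx=3,fy=3,interpolation=cv2.INTER_CUBIC))
"
```

```text
(no output)
```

View pics/s10c.png

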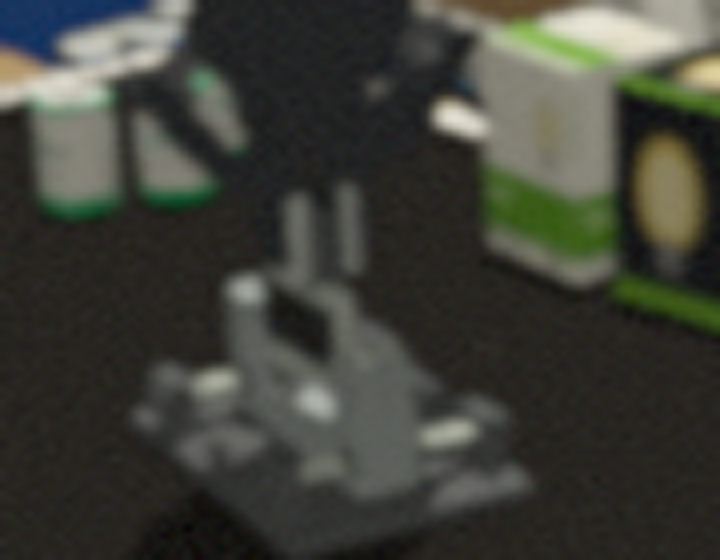

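View pics/w10d.png

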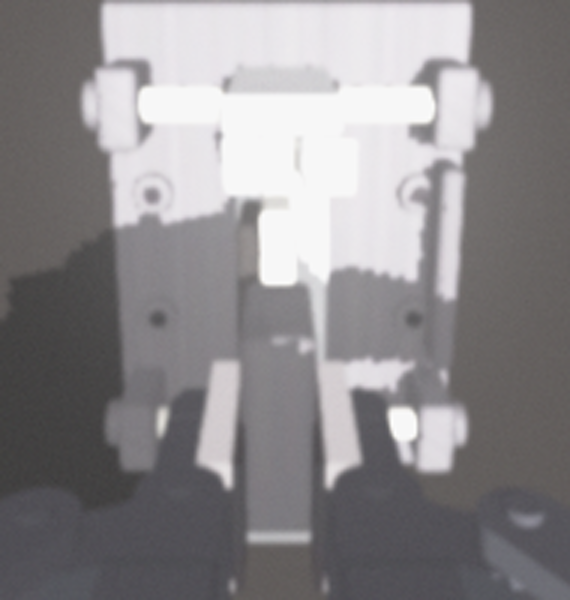

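View pics/w9d.png

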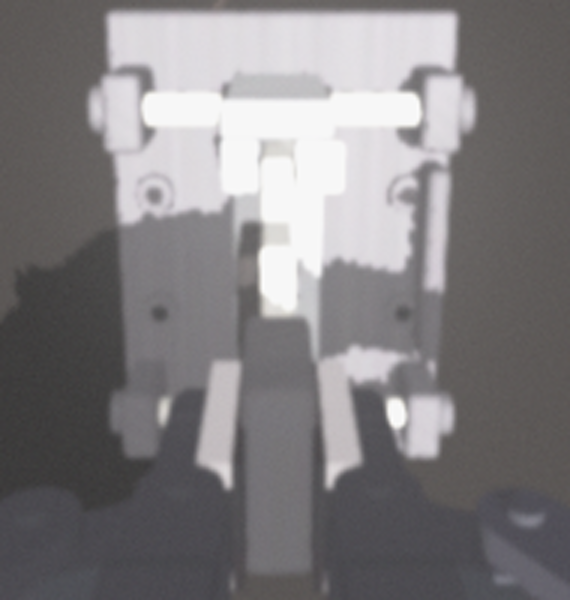

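```bash
python3 -c "
from h import *
o=[]
for n in ['w9','w10']:
    im=cv2.imread(f'pics/{n}.png')[180:320,295:350].astype(float)
    g=np.clip((im/255)**0.6*255,0,255).astype(np.uint8)
    o.append(cv2.resize(g,None,fx=5,fy=4.2,interpolation=cv2.INTER_CUBIC))
cv2.imwrite('pics/cmp.png',np.hstack(o))
"
```

```text
(no output)
```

View pics/cmp.png

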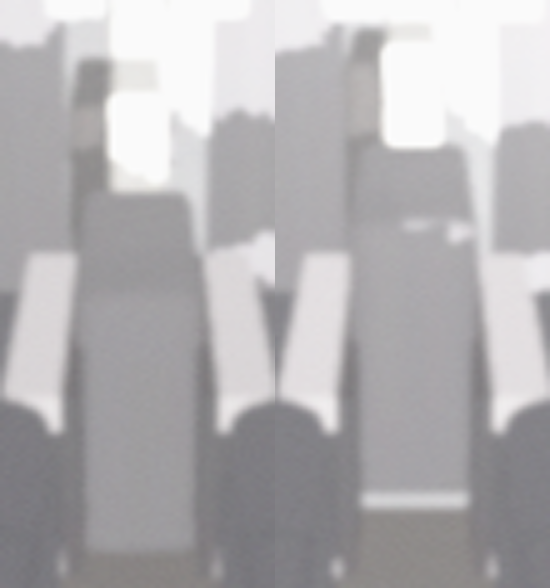

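```bash
python3 - <<'E'
from h import *
from scipy.optimize import least_squares
p=np.load('w10.npy',allow_pickle=True).item(); R=p['R'];t=p['t']
P=np.array([(30,46),(17,46),(17,76),(-17,76)])/1e3
def rows(v):
    dx,dz,ph=v;o=[]
    for y,z in P:
        # tool frame: x = y, z = .070 - z ; rotate about grasp (x=0,ztool=.003)
        X=np.array([y,0,.070-z-.003]); c,s=np.cos(ph),np.sin(ph)
        X=np.array([c*X[0]+s*X[2]+dx,0,-s*X[0]+c*X[2]+.003+dz])
        o.append(proj(p,R@X+t)[1])
    return np.array(o)
for n,m in [('w9',[201.9,226,249.8,310.7]),('w10',[189,215.2,231.9,296.7])]:
    r=least_squares(lambda v:rows(v)-m,[0,0,0],x_scale=[.001,.001,.01]); print(n,r.x[:2]*1e3,np.degrees(r.x[2]),r.fun)
E
```

```text
w9 [-0.24890963  3.23170721] -0.028628031427800356 [ 1.01833286 -1.18164096 -0.14736508  0.28060654]
w10 [7.35541236 4.17970272] -3.7001473542523278 [ 1.6921659  -1.95849177 -0.24221116  0.45918482]
```

```bash
python3 - <<'E'
from h import *
p=env.camera_params('scene'); print(env.get_state()['t'])
a=np.radians(-12.5);bx=np.array([np.cos(a),np.sin(a),0]);by=np.array([-np.sin(a),np.cos(a),0])
O=np.array([.535,.159,0])
im=cv2.imread('pics/s10.png');
big=cv2.resize(im[150:230,230:320],None,fx=8,fy=7,interpolation=cv2.INTER_CUBIC)
for ph,col,z0 in [(0,(0,255,0),.04),(-.065,(0,0,255),.041)]:
    uy=np.cos(ph)*by+np.array([0,0,np.sin(ph)]);uz=np.array([0,0,np.cos(ph)])-np.sin(ph)*by
    for poly in [[(-.008,-.026,.012),(-.008,.026,.012),(-.008,.026,.038),(-.008,-.026,.038)],[(-.003,-.03,.046),(-.003,.03,.046),(.003,.03,.046),(.003,-.03,.046)],[(-.006,-.017,.076),(-.006,.017,.076),(.006,.017,.076),(.006,-.017,.076)]]:
        q=[proj(p,O+np.array([0,0,z0])+c[0]*bx+c[1]*uy+c[2]*uz) for c in poly]
        q=[((x-230+.5)*8,(y-150+.5)*7) for x,y in q]
        cv2.polylines(big,[np.array(q,int)],True,col,1)
# posts top check
for s in (-1,1):
    q=[proj(p,O+np.array([0,0,.066])+x*bx+s*y*by) for x,y in [(-.012,.032),(.012,.032),(.012,.05),(-.012,.05)]]
    cv2.polylines(big,[np.array([((x-230+.5)*8,(y-150+.5)*7) for x,y in q],int)],True,(255,0,0),1)
cv2.imwrite('pics/s10o.png',big)
E
```

```text
16.6
```

View pics/s10o.png

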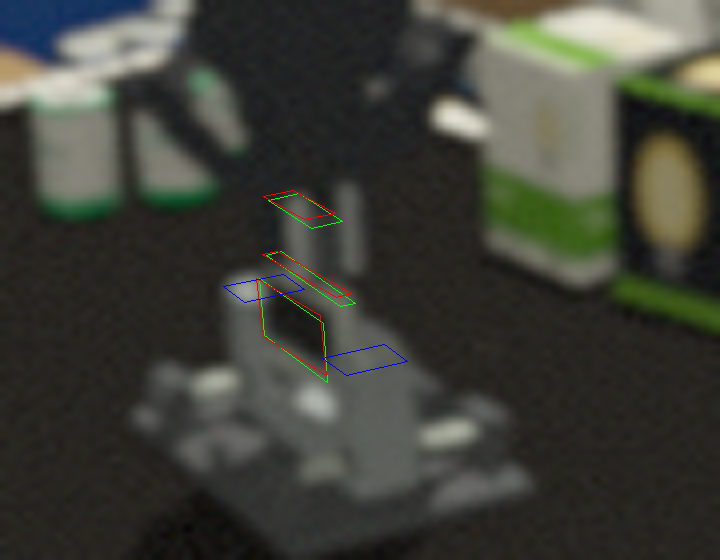

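Past the springs' start, the wrist view shows the pad has slid and tilted in the jaws: the tab end face shrank and everything moved about 12 px up. The ears are about 20 mm into the slots, so the bracket holds the pad. I'll let go, back off and look.

>>> {"name": "play_rows", "arguments": {
  "series": [
    {"slide":[0,0,0],"turn":[0,0,0]},
    {"slide":[0,0,0],"turn":[0,0,0]},
    {"slide":[0,0,0],"turn":[0,0,0]},
    {"slide":[0,0,0],"turn":[0,0,0]},
    {"slide":[0,0,0],"turn":[0,0,0]},
    {"slide":[0,0,0],"turn":[0,0,0]}
  ],
  "grip": 0.5,
  "force": 60
}}

```text
t: 17.1
ee_pos: [0.5373, 0.1602, 0.1139]
ee_rot: [[0.217, 0.976, 0.004], [0.976, -0.217, 0.001], [0.002, 0.004, -1.0]]
wrist_force: [-0.5, -0.1, -0.1]
finger_gap: 0.0429
```

>>> {"name": "play_rows", "arguments": {
  "series": [
    {"slide":[0,0,0.006],"turn":[0,0,0]},
    {"slide":[0,0,0.01],"turn":[0,0,0]},
    {"slide":[0,0,0.01],"turn":[0,0,0]},
    {"slide":[0,0,0.01],"turn":[0,0,0]},
    {"slide":[0,0,0.01],"turn":[0,0,0]},
    {"slide":[0,0,0],"turn":[0,0,0]},
    {"slide":[0,0,0],"turn":[0,0,0]}
  ]
}}

```text
t: 17.68
ee_pos: [0.5381, 0.1609, 0.1666]
ee_rot: [[0.217, 0.976, 0.007], [0.976, -0.217, 0.002], [0.004, 0.007, -1.0]]
wrist_force: [0.1, -0.1, -0.7]
finger_gap: 0.0429
```

```bash
python3 err.py 0.5354 0.1587 0.160 -12.5;python3 -c "
from h import *
p=env.camera_params('wrist');s=env.get_state();im=snap('wrist','w11.png')
np.save('w11.npy',{**p,'R':s['ee_rot'],'t':s['ee_pos']},allow_pickle=True)
cv2.imwrite('pics/w11c.png',cv2.resize(im[130:290,240:400],None,fx=3.7,fy=3.7,interpolation=cv2.INTER_CUBIC))
acc=np.mean([env.read_camera('scene').astype(float) for _ in range(6)],0).astype(np.uint8)
cv2.imwrite('pics/s11.png',acc)
cv2.imwrite('pics/s11c.png',cv2.resize(acc[150:230,230:320],None,fx=8,fy=7,interpolation=cv2.INTER_CUBIC))
"
```

```text
t 17.6833 pos [0.5381 0.1609 0.1666] d [-0.0027 -0.0022 -0.0066] rot [-0.0024  0.0074  0.0008] F [ 0.1 -0.1 -0.7] T [-0.04  0.03 -0.02] gap 0.0429
```

View pics/w11c.png

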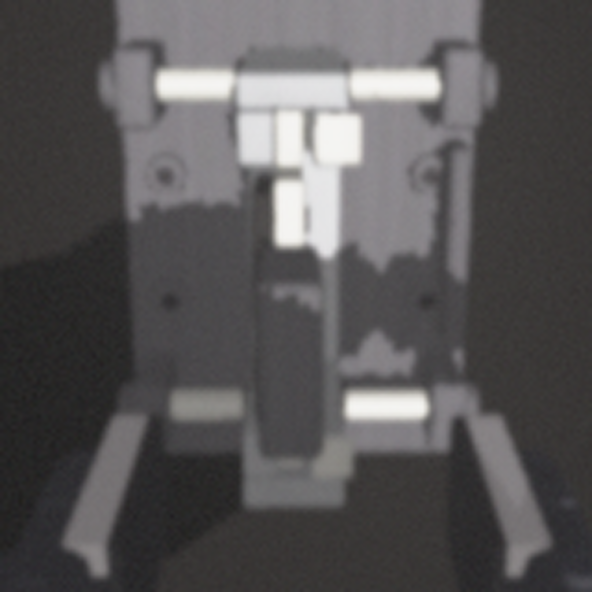

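View pics/s11c.png

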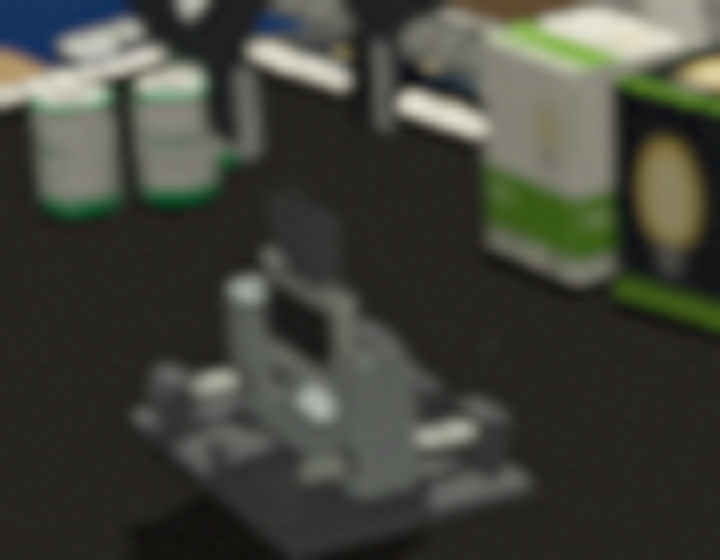

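```bash
cat > fit.py <<'E'
from h import *
from scipy.optimize import least_squares
def fit(p,m,P):
    R=p['R'];t=np.array(p['t'])
    a=np.radians(-12.5);by=np.array([-np.sin(a),np.cos(a),0])
    O=np.array([.535,.159,0])
    def rows(v):
        dy,z,ph=v; uy=np.cos(ph)*by+np.array([0,0,np.sin(ph)]);uz=np.array([0,0,np.cos(ph)])-np.sin(ph)*by
        return np.array([proj(p,O+by*dy+np.array([0,0,z])+y*uy+zz*uz)[1] for y,zz in P])
    r=least_squares(lambda v:rows(v)-m,[0,.04,0],x_scale=[.001,.001,.01],loss='soft_l1')
    return r.x, rows(r.x)-m
if __name__=='__main__':
    p=np.load('w11.npy',allow_pickle=True).item()
    P=np.array([(30,46),(17,46),(17,76),(-17,76),(42,26),(30,26)])/1e3
    m=np.array([178.6,196.8,207.8,253.8,160.3,174.6])
    for k in (slice(0,6),slice(0,4),[0,1,3,4,5]): x,f=fit(p,m[k],P[k]); print(x[:2]*1e3,np.degrees(x[2]),np.round(f,1))
    # near/far post check
    a=np.radians(-12.5);by=np.array([-np.sin(a),np.cos(a),0]);O=np.array([.535,.159,.066])
    for d in (-.032,.032,.044): print(d,proj(p,O+d*by))
E
python3 fit.py
```

```text
[ 0.24720967 33.3099532 ] -1.5040980222505815 [ 0.9 -0.7 -0.2  0.1 -0.2  0.1]
[ 0.73399132 33.65483164] -1.2260602779192884 [ 0.7 -0.9 -0.1  0.2]
[-0.25966975 36.27487502] -3.2453847898356516 [ 0.4 -0.9  0.1 -0.1  0.3]
-0.032 [318.49722894 247.66812789]
0.032 [318.05265236 175.30700262]
0.044 [317.96074096 160.34712135]
```

```bash
python3 - <<'E'
from h import *
p=np.load('w11.npy',allow_pickle=True).item()
def w(x,y,z): return atz(ray('wrist',((x+.5)/3.7-.5+240,(y+.5)/3.7-.5+130),p),z)
a=np.radians(-12.5);bx=np.array([np.cos(a),np.sin(a)]);by=np.array([-np.sin(a),np.cos(a)])
N=w(291,458,.111);F=w(294,288,.110);print('tab near',N,'far',F,np.linalg.norm(N-F)); c=((N+F)/2)[:2];print('c',c,'push near',c-.010*by)
L=w(258,440,.110);Rr=w(325,440,.110);print(np.linalg.norm(L-Rr), ((L+Rr)/2-N)[:2]@bx)
E=w(289,140,.062);print('ear',E[:2],((E[:2]-c)@bx,(E[:2]-c)@by))
E
```

```text
tab near [0.53230511 0.1455989  0.111     ] far [0.54024342 0.17806252 0.11      ] 0.03343506636634239
c [0.53627427 0.16183071] push near [0.53410987 0.15206775]
0.012600331300555209 0.00010645948686773845
ear [0.54289013 0.19574681] (np.float64(-0.0008817448969357638), np.float64(0.0345440856254731))
```

>>> {"name": "play_rows", "arguments": {
  "series": [
    {"slide":[-0.002,-0.004,0],"turn":[-0.001,0.004,0]},
    {"slide":[-0.002,-0.004,0],"turn":[-0.001,0.003,0]},
    {"slide":[0,0,0],"turn":[0,0,0]},
    {"slide":[0,0,0],"turn":[0,0,0]},
    {"slide":[0,0,0],"turn":[0,0,0]},
    {"slide":[0,0,0],"turn":[0,0,0]},
    {"slide":[0,0,0],"turn":[0,0,0]},
    {"slide":[0,0,0],"turn":[0,0,0]}
  ],
  "grip": 1,
  "force": 60
}}

```text
t: 18.7
ee_pos: [0.5322, 0.1513, 0.1637]
ee_rot: [[0.217, 0.976, -0.006], [0.976, -0.217, -0.0], [-0.001, -0.005, -1.0]]
wrist_force: [0.6, 0.1, -0.7]
finger_gap: 0.0001
```

```bash
python3 err.py 0.5341 0.1521 0.135 -12.5
```

```text
t 18.7 pos [0.5322 0.1513 0.1637] d [ 0.0019  0.0008 -0.0287] rot [ 0.0002 -0.0056  0.0009] F [ 0.6  0.1 -0.7] T [0.03 0.01 0.06] gap 0.0001
```

>>> {"name": "play_rows", "arguments": {
  "series": [
    {"slide":[0.001,0.0005,-0.006],"turn":[0,-0.003,0]},
    {"slide":[0.0007,0.0003,-0.008],"turn":[0,-0.002,0]},
    {"slide":[0,0,-0.005],"turn":[0,0,0]},
    {"slide":[0,0,-0.003],"turn":[0,0,0]},
    {"slide":[0,0,0],"turn":[0,0,0]},
    {"slide":[0,0,0],"turn":[0,0,0]},
    {"slide":[0,0,0],"turn":[0,0,0]}
  ]
}}

```text
t: 19.28
ee_pos: [0.5338, 0.1524, 0.1388]
ee_rot: [[0.217, 0.976, -0.001], [0.976, -0.217, -0.0], [-0.0, -0.001, -1.0]]
wrist_force: [-0.3, -0.1, 1.3]
finger_gap: -0.0001
```

```bash
python3 err.py 0.5341 0.1521 0.133 -12.5
```

```text
t 19.2833 pos [0.5338 0.1524 0.1388] d [ 0.0003 -0.0003 -0.0058] rot [ 0.0003 -0.0008  0.0002] F [-0.3 -0.1  1.3] T [-0.07  0.03  0.01] gap -0.0001
```

>>> {"name": "play_rows", "arguments": {
  "series": [
    {"slide":[0,0,-0.001],"turn":[0,0,0]},
    {"slide":[0,0,-0.001],"turn":[0,0,0]},
    {"slide":[0,0,-0.001],"turn":[0,0,0]},
    {"slide":[0,0,-0.001],"turn":[0,0,0]}
  ]
}}

```text
t: 19.62
ee_pos: [0.5364, 0.1516, 0.1383]
ee_rot: [[0.218, 0.976, 0.005], [0.976, -0.218, -0.002], [-0.001, 0.005, -1.0]]
wrist_force: [-0.6, -0.3, 4.9]
finger_gap: 0.0001
```

>>> {"name": "play_rows", "arguments": {
  "series": [
    {"slide":[0,0,-0.001],"turn":[0,0,0]},
    {"slide":[0,0,-0.001],"turn":[0,0,0]}
  ]
}}

```text
t: 19.78
ee_pos: [0.5379, 0.1513, 0.1382]
ee_rot: [[0.218, 0.976, 0.009], [0.976, -0.218, -0.003], [-0.001, 0.009, -1.0]]
wrist_force: [-0.7, -2.1, 5.8]
finger_gap: -0.0002
```

>>> {"name": "play_rows", "arguments": {
  "series": [
    {"slide":[-0.001,0,0.003],"turn":[0,0.004,0]},
    {"slide":[-0.002,0.0005,0.001],"turn":[0.001,0.004,0]},
    {"slide":[-0.001,0.0005,0],"turn":[0.001,0,0]},
    {"slide":[0,0,0],"turn":[0,0,0]},
    {"slide":[0,0,0],"turn":[0,0,0]}
  ]
}}

```text
t: 20.2
ee_pos: [0.5331, 0.1529, 0.1422]
ee_rot: [[0.218, 0.976, -0.0], [0.976, -0.218, 0.001], [0.0, -0.001, -1.0]]
wrist_force: [0.7, 0.3, -0.0]
finger_gap: -0.0
```

```bash
python3 err.py 0.5341 0.1521 0.140 -12.5;python3 -c "
from h import *
p=env.camera_params('wrist');s=env.get_state();im=snap('wrist','w12.png')
np.save('w12.npy',{**p,'R':s['ee_rot'],'t':s['ee_pos']},allow_pickle=True)
cv2.imwrite('pics/w12c.png',cv2.resize(im[130:310,240:400],None,fx=3.7,fy=3.3,interpolation=cv2.INTER_CUBIC))"
```

```text
t 20.2 pos [0.5331 0.1529 0.1422] d [ 0.001  -0.0008 -0.0022] rot [-0.0005 -0.0005  0.0018] F [ 0.7  0.3 -0. ] T [0.   0.01 0.  ] gap -0.0
```

View pics/w12c.png

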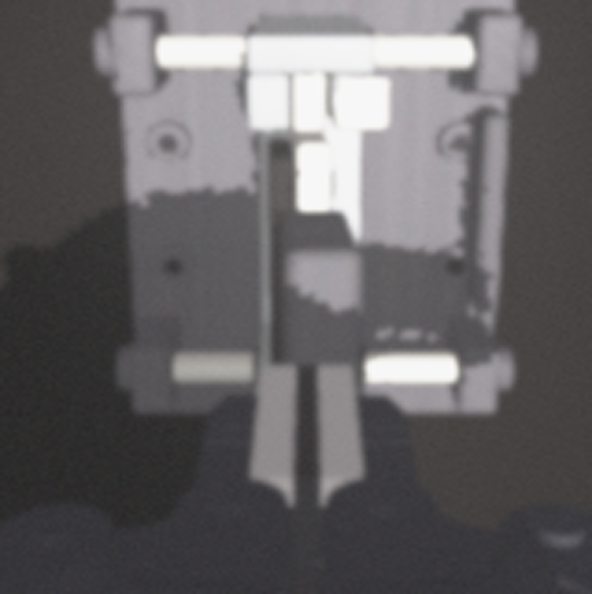

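>>> {"name": "play_rows", "arguments": {
  "series": [
    {"slide":[0.0005,-0.0003,-0.002],"turn":[0,0,0]},
    {"slide":[-0.0003,0,-0.002],"turn":[0,0.001,0]},
    {"slide":[-0.001,0.0003,-0.002],"turn":[0,0.002,0]},
    {"slide":[-0.0015,0.0003,-0.003],"turn":[0,0.003,0]}
  ]
}}

```text
t: 20.58
ee_pos: [0.5341, 0.152, 0.1366]
ee_rot: [[0.219, 0.976, 0.0], [0.976, -0.219, -0.002], [-0.002, 0.001, -1.0]]
wrist_force: [-1.4, -3.2, 18.4]
finger_gap: 0.0002
```

```bash
python3 err.py 0.5341 0.1521 0.135 -12.5
```

```text
t 20.5833 pos [0.5341 0.152  0.1366] d [-0.      0.0001 -0.0016] rot [0.0021 0.0002 0.0027] F [-1.4 -3.2 18.4] T [-0.82  0.26 -0.01] gap 0.0002
```

>>> {"name": "play_rows", "arguments": {
  "series": [
    {"slide":[-0.0012,0.0005,-0.0025],"turn":[0.001,0.003,0.001]},
    {"slide":[-0.0012,0.0005,-0.0025],"turn":[0.001,0.003,0.001]}
  ]
}}

```text
t: 20.75
ee_pos: [0.536, 0.1516, 0.1365]
ee_rot: [[0.219, 0.976, 0.003], [0.976, -0.219, -0.003], [-0.002, 0.004, -1.0]]
wrist_force: [-0.5, -2.3, 12.8]
finger_gap: 0.0001
```

```bash
python3 err.py 0.5341 0.1521 0.135 -12.5;python3 -c "
from h import *
p=env.camera_params('wrist');s=env.get_state();im=snap('wrist','w13.png')
np.save('w13.npy',{**p,'R':s['ee_rot'],'t':s['ee_pos']},allow_pickle=True)
cv2.imwrite('pics/w13c.png',cv2.resize(im[130:310,240:400],None,fx=3.7,fy=3.3,interpolation=cv2.INTER_CUBIC))"
```

```text
t 20.75 pos [0.536  0.1516 0.1365] d [-0.0019  0.0005 -0.0015] rot [0.0027 0.0031 0.0024] F [-0.5 -2.3 12.8] T [-0.64  0.23  0.02] gap 0.0001
```

View pics/w13c.png

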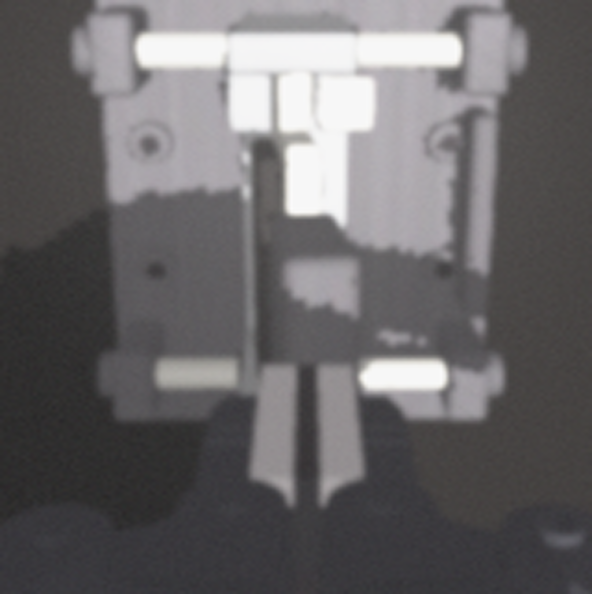

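```bash
python3 - <<'E'
from fit import *
P=np.array([(30,46),(17,46),(17,76),(42,26),(30,26)])/1e3
for n,m in [('w12',[172.4,194.2,205.8,151.8,169.7]),('w13',[173.3,195.8,208.2,151.8,170])]:
    p=np.load(n+'.npy',allow_pickle=True).item(); m=np.array(m)
    for k in (slice(0,5),slice(0,3)):
        x,f=fit(p,m[k],P[k]); print(n,x[:2]*1e3,np.degrees(x[2]),np.round(f,1))
E
```

```text
w12 [ 2.01817215 52.97821023] -5.3040215870919445 [ 0.7  0.1 -0.2 -0.4 -0.1]
w12 [ 3.31063837 57.0936098 ] -5.277038060693434 [-0.  0.  0.]
w13 [ 2.03058525 52.68287132] -5.205639971068058 [ 0.6 -0.  -0.2 -0.4  0.1]
w13 [ 3.05316043 56.80277835] -5.430556812279654 [0. 0. 0.]
```

```bash
python3 - <<'E'
from fit import *
P=np.array([(30,46),(17,46),(17,76),(42,26),(30,26),(-17,76)])/1e3
a=np.radians(-12.5);by=np.array([-np.sin(a),np.cos(a),0]);O=np.array([.535,.159,0])
for n,m,zn in [('w11',[178.6,196.8,207.8,160.3,174.6,253.8],.1165),('w12',[172.4,194.2,205.8,151.8,169.7],.1165),('w13',[173.3,195.8,208.2,151.8,170],.1145)]:
    p=np.load(n+'.npy',allow_pickle=True).item(); m=np.array(m);Q=P[:len(m)]
    def pt(v,y,zz):
        dy,z,ph=v; uy=np.cos(ph)*by+np.array([0,0,np.sin(ph)]);uz=np.array([0,0,np.cos(ph)])-np.sin(ph)*by
        return O+by*dy+np.array([0,0,z])+y*uy+zz*uz
    f=lambda v:np.r_[[proj(p,pt(v,*q))[1] for q in Q]-m,(pt(v,-.017,.076)[2]-zn)/.0005]
    r=least_squares(f,[0,.04,0],x_scale=[.001,.001,.01]);print(n,r.x[:2]*1e3,np.degrees(r.x[2]),np.round(r.fun,1))
E
```

```text
w11 [ 0.49396528 39.55768677] -3.2316477290442966 [ 0.4 -0.6 -1.  -0.4  0.2  1.5 -0.2]
w12 [ 1.02857306 39.78343165] -2.8544760729948684 [ 1.2 -0.9 -0.1  0.3 -0.6  0.1]
w13 [ 0.95591451 37.91739976] -2.320262090858415 [ 1.3 -1.2 -0.   0.4 -0.5  0.1]
```

>>> {"name": "play_rows", "arguments": {
  "series": [
    {"slide":[-0.0024,0.0006,-0.003],"turn":[0.002,0.004,0.001]},
    {"slide":[-0.002,0.0006,-0.0032],"turn":[0.002,0.003,0.001]},
    {"slide":[-0.0016,0.0005,-0.0032],"turn":[0.001,0.002,0.001]}
  ]
}}

```text
t: 21.05
ee_pos: [0.5382, 0.151, 0.1362]
ee_rot: [[0.219, 0.976, 0.012], [0.976, -0.219, -0.002], [0.001, 0.012, -1.0]]
wrist_force: [-0.1, -3.7, 14.3]
finger_gap: -0.0002
```

```bash
python3 err.py 0.5341 0.1521 0.135 -12.5
```

```text
t 21.05 pos [0.5382 0.151  0.1362] d [-0.0041  0.0011 -0.0012] rot [0.0015 0.0116 0.0026] F [-0.1 -3.7 14.3] T [-0.76  0.21 -0.01] gap -0.0002
```

>>> {"name": "play_rows", "arguments": {
  "series": [
    {"slide":[-0.0005,0.0005,0.003],"turn":[0.001,0.006,0.001]},
    {"slide":[-0.002,0.0005,0.001],"turn":[0.001,0.005,0.001]},
    {"slide":[-0.001,0,0],"turn":[0,0,0]},
    {"slide":[0,0,0],"turn":[0,0,0]},
    {"slide":[0,0,0],"turn":[0,0,0]}
  ]
}}

```text
t: 21.47
ee_pos: [0.535, 0.1518, 0.1407]
ee_rot: [[0.218, 0.976, 0.001], [0.976, -0.218, 0.001], [0.001, 0.001, -1.0]]
wrist_force: [-0.9, 0.7, 1.2]
finger_gap: 0.0
```

```bash
python3 err.py 0.5341 0.1521 0.135 -12.5;python3 -c "
from h import *
p=env.camera_params('wrist');s=env.get_state();im=snap('wrist','w14.png')
np.save('w14.npy',{**p,'R':s['ee_rot'],'t':s['ee_pos']},allow_pickle=True)
cv2.imwrite('pics/w14c.png',cv2.resize(im[130:310,240:400],None,fx=3.7,fy=3.3,interpolation=cv2.INTER_CUBIC))"
```

```text
t 21.4667 pos [0.535  0.1518 0.1407] d [-0.0009  0.0003 -0.0057] rot [-0.0007  0.0012  0.0012] F [-0.9  0.7  1.2] T [ 0.04 -0.02  0.02] gap 0.0
```

View pics/w14c.png

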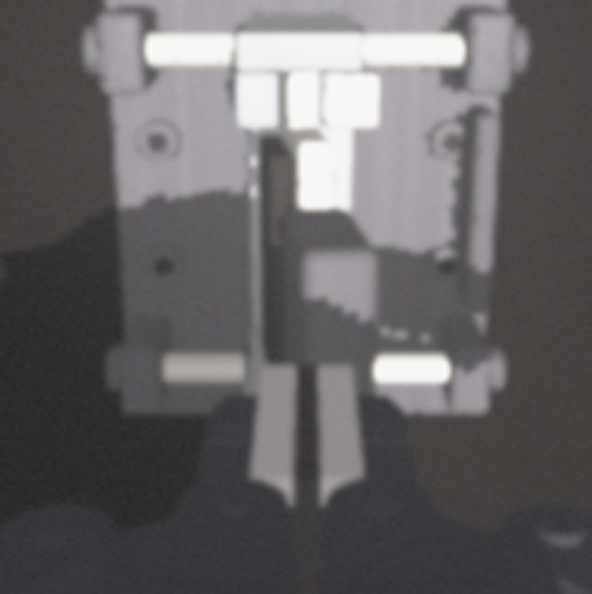

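>>> {"name": "play_rows", "arguments": {
  "series": [
    {"slide":[0.001,0.003,0.002],"turn":[0,0.001,0.001]},
    {"slide":[0.001,0.003,0],"turn":[0,0,0]},
    {"slide":[0.001,0.002,0],"turn":[0,0,0]},
    {"slide":[0,0,0],"turn":[0,0,0]},
    {"slide":[0,0,0],"turn":[0,0,0]},
    {"slide":[0,0,0],"turn":[0,0,0]},
    {"slide":[0,0,0],"turn":[0,0,0]}
  ],
  "grip": 0.5
}}

```text
t: 22.1
ee_pos: [0.5372, 0.1613, 0.1413]
ee_rot: [[0.215, 0.977, -0.003], [0.977, -0.215, 0.001], [0.0, -0.003, -1.0]]
wrist_force: [-0.3, 0.8, 0.4]
finger_gap: 0.0428
```

```bash
python3 err.py 0.538 0.161 0.107 -12.5;python3 -c "
from h import *
p=env.camera_params('wrist');s=env.get_state();im=snap('wrist','w15.png')
np.save('w15.npy',{**p,'R':s['ee_rot'],'t':s['ee_pos']},allow_pickle=True)
cv2.imwrite('pics/w15c.png',cv2.resize(im[130:310,240:400],None,fx=3.7,fy=3.3,interpolation=cv2.INTER_CUBIC))"
```

```text
t 22.1 pos [0.5372 0.1613 0.1413] d [ 0.0008 -0.0003 -0.0343] rot [-0.001  -0.003  -0.0012] F [-0.3  0.8  0.4] T [-0.02  0.03  0.  ] gap 0.0428
```

View pics/w15c.png

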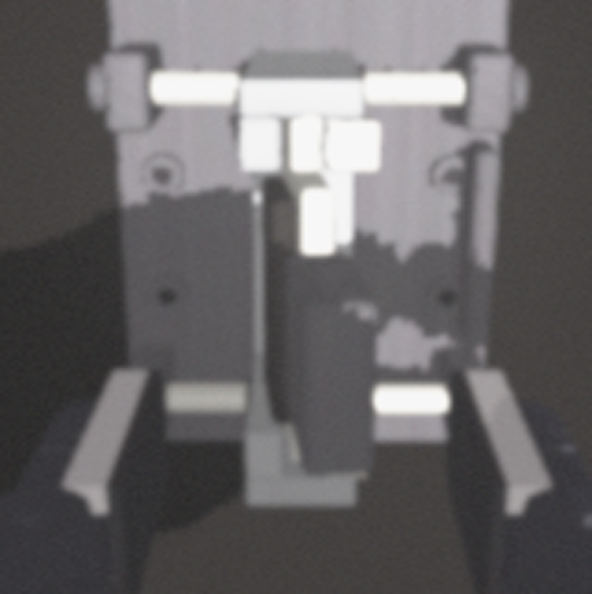

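>>> {"name": "play_rows", "arguments": {
  "series": [
    {"slide":[0.001,0,-0.008],"turn":[-0.001,-0.003,-0.001]},
    {"slide":[0,0,-0.008],"turn":[0,0,0]},
    {"slide":[0,0,-0.008],"turn":[0,0,0]},
    {"slide":[0,0,-0.004],"turn":[0,0,0]},
    {"slide":[0,0,-0.001],"turn":[0,0,0]},
    {"slide":[0,0,0],"turn":[0,0,0]},
    {"slide":[0,0,0],"turn":[0,0,0]}
  ]
}}

```text
t: 22.73
ee_pos: [0.5373, 0.1604, 0.1077]
ee_rot: [[0.217, 0.976, -0.002], [0.976, -0.217, -0.001], [-0.001, -0.002, -1.0]]
wrist_force: [-0.3, 0.5, -0.3]
finger_gap: 0.0425
```

```bash
python3 err.py 0.538 0.161 0.107 -12.5
```

```text
t 22.7333 pos [0.5373 0.1604 0.1077] d [ 0.0007  0.0006 -0.0007] rot [ 0.0008 -0.0021  0.0006] F [-0.3  0.5 -0.3] T [ 0.01  0.01 -0.06] gap 0.0425
```

>>> {"name": "play_rows", "arguments": {
  "series": [
    {"slide":[0,0,0],"turn":[0,0,0]},
    {"slide":[0,0,0],"turn":[0,0,0]},
    {"slide":[0,0,0],"turn":[0,0,0]},
    {"slide":[0,0,0],"turn":[0,0,0]},
    {"slide":[0,0,0],"turn":[0,0,0]},
    {"slide":[0,0,0],"turn":[0,0,0]},
    {"slide":[0,0,0],"turn":[0,0,0]},
    {"slide":[0,0,0],"turn":[0,0,0]}
  ],
  "grip": 1,
  "force": 120
}}

```text
t: 23.4
ee_pos: [0.5373, 0.1605, 0.1083]
ee_rot: [[0.217, 0.976, -0.002], [0.976, -0.217, -0.001], [-0.001, -0.001, -1.0]]
wrist_force: [0.3, -0.1, -1.8]
finger_gap: 0.0104
```

```bash
python3 err.py 0.538 0.161 0.107 -12.5;python3 -c "
from h import *
p=env.camera_params('wrist');s=env.get_state();im=snap('wrist','w16.png')
np.save('w16.npy',{**p,'R':s['ee_rot'],'t':s['ee_pos']},allow_pickle=True)
cv2.imwrite('pics/w16c.png',cv2.resize(im[130:330,240:400],None,fx=3.7,fy=3,interpolation=cv2.INTER_CUBIC))"
```

```text
t 23.4 pos [0.5373 0.1605 0.1083] d [ 0.0007  0.0005 -0.0013] rot [ 0.0008 -0.0017  0.0007] F [ 0.3 -0.1 -1.8] T [-0.01  0.05  0.01] gap 0.0104
```

View pics/w16c.png

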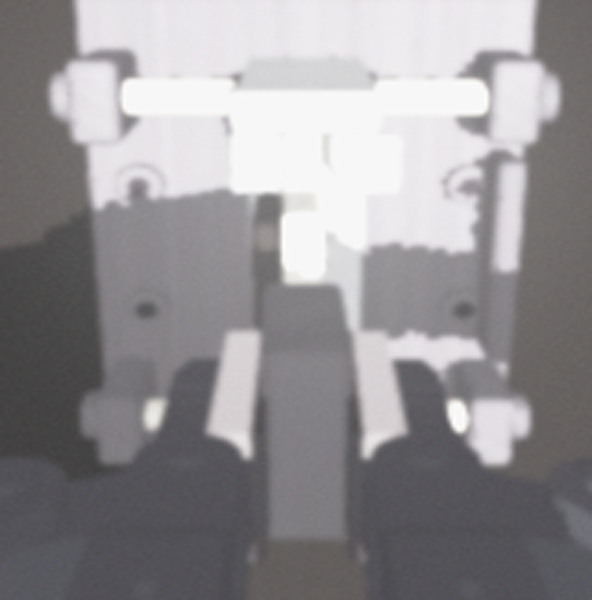

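The pad is upright in the jaws again: rows 200/224/247/310 match the untilted reference 202/226/250/311. Pushing again, compensating the arm's sideways yield.

>>> {"name": "play_rows", "arguments": {
  "series": [
    {"slide":[-0.0005,0.0003,-0.0015],"turn":[0.001,0,0]},
    {"slide":[-0.0012,0.0005,-0.0025],"turn":[0.001,0.003,0]},
    {"slide":[-0.002,0.0008,-0.0032],"turn":[0.001,0.005,0]}
  ]
}}

```text
t: 23.7
ee_pos: [0.5374, 0.1608, 0.1077]
ee_rot: [[0.218, 0.976, -0.002], [0.976, -0.218, -0.002], [-0.002, -0.002, -1.0]]
wrist_force: [-1.6, -4.8, 19.3]
finger_gap: 0.01
```

```bash
python3 err.py 0.538 0.161 0.107 -12.5
```

```text
t 23.7 pos [0.5374 0.1608 0.1077] d [ 0.0006  0.0002 -0.0007] rot [ 0.002  -0.0022  0.0019] F [-1.6 -4.8 19.3] T [-1.08  0.56  0.05] gap 0.01
```

>>> {"name": "play_rows", "arguments": {
  "series": [
    {"slide":[-0.0022,0,-0.0036],"turn":[0.003,0.005,-0.001]},
    {"slide":[-0.0022,0,-0.0038],"turn":[0.003,0.005,0]}
  ]
}}

```text
t: 23.87
ee_pos: [0.5375, 0.1606, 0.1076]
ee_rot: [[0.22, 0.976, -0.003], [0.976, -0.22, 0.002], [0.001, -0.003, -1.0]]
wrist_force: [-3.8, -3.3, 19.7]
finger_gap: 0.0102
```

```bash
python3 err.py 0.538 0.161 0.107 -12.5
```

```text
t 23.8667 pos [0.5375 0.1606 0.1076] d [ 0.0005  0.0004 -0.0006] rot [-0.0018 -0.0027  0.0032] F [-3.8 -3.3 19.7] T [-0.71  1.01  0.1 ] gap 0.0102
```

>>> {"name": "play_rows", "arguments": {
  "series": [
    {"slide":[-0.001,0.0025,-0.0034],"turn":[0.001,0.001,-0.001]},
    {"slide":[-0.0015,-0.002,-0.0036],"turn":[0.0,0.002,-0.001]},
    {"slide":[-0.001,0.0025,-0.0036],"turn":[0.001,0.002,0]}
  ]
}}

```text
t: 24.12
ee_pos: [0.538, 0.1611, 0.1062]
ee_rot: [[0.222, 0.975, 0.0], [0.975, -0.222, -0.004], [-0.003, 0.001, -1.0]]
wrist_force: [-4.2, -9.0, 14.0]
finger_gap: 0.0099
```

```bash
python3 err.py 0.538 0.161 0.107 -12.5; python3 -c "
from h import *
p=env.camera_params('wrist');s=env.get_state();im=snap('wrist','w17.png')
np.save('w17.npy',{**p,'R':s['ee_rot'],'t':s['ee_pos']},allow_pickle=True)
cv2.imwrite('pics/w17c.png',cv2.resize(im[130:330,240:400],None,fx=3.7,fy=3,interpolation=cv2.INTER_CUBIC))
im=snap('scene','s17.png')
cv2.imwrite('pics/s17c.png',cv2.resize(im[150:230,230:320],None,fx=8,fy=7,interpolation=cv2.INTER_CUBIC))
"
```

```text
t 24.1167 pos [0.538  0.1611 0.1062] d [ 0.     -0.0001  0.0008] rot [0.0036 0.0004 0.006 ] F [-4.2 -9.  14. ] T [-2.57  1.05  0.27] gap 0.0099
```

View pics/w17c.png

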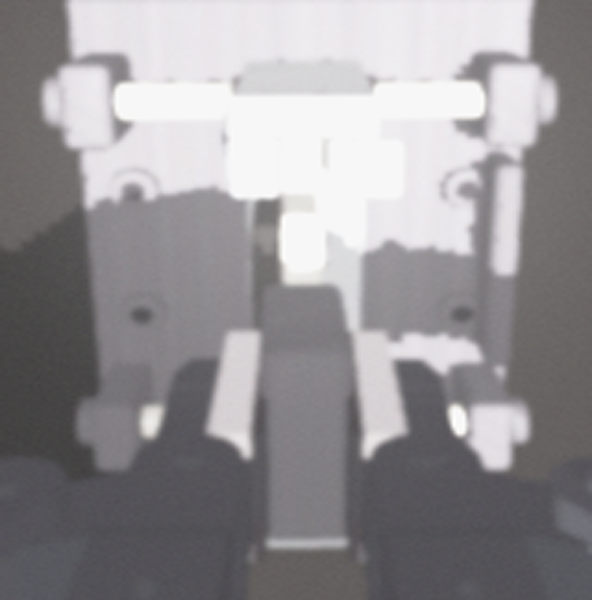

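View pics/s17c.png

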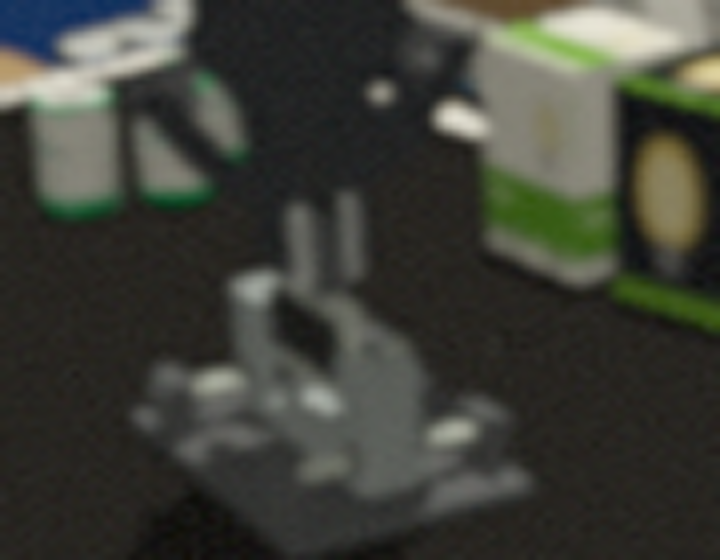

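>>> {"name": "play_rows", "arguments": {
  "series": [
    {"slide":[-0.001,-0.002,-0.002],"turn":[0.001,0,0.003]},
    {"slide":[-0.0015,-0.0015,-0.003],"turn":[0.001,0.001,0.003]},
    {"slide":[-0.0015,0.0005,-0.0034],"turn":[0.001,0.002,0]}
  ]
}}

```text
t: 24.47
ee_pos: [0.5375, 0.1606, 0.1048]
ee_rot: [[0.215, 0.977, 0.006], [0.977, -0.215, 0.001], [0.002, 0.006, -1.0]]
wrist_force: [-4.3, -6.4, 17.6]
finger_gap: 0.01
```

```bash
python3 err.py 0.5365 0.159 0.107 -12.5
```

```text
t 24.4667 pos [0.5375 0.1606 0.1048] d [-0.001  -0.0016  0.0022] rot [-0.0006  0.0064 -0.0011] F [-4.3 -6.4 17.6] T [-1.23  1.01 -0.12] gap 0.01
```

Moving: z is now 0.1048. Continuing with gentle dither.

>>> {"name": "play_rows", "arguments": {
  "series": [
    {"slide":[-0.0015,-0.002,-0.003],"turn":[0.001,0.004,-0.003]},
    {"slide":[-0.0015,0.0002,-0.0034],"turn":[0.001,0.004,0.003]},
    {"slide":[-0.0015,-0.0015,-0.0034],"turn":[0.001,0.003,-0.002]}
  ]
}}

```text
t: 24.72
ee_pos: [0.5375, 0.1601, 0.1033]
ee_rot: [[0.217, 0.976, 0.006], [0.976, -0.218, 0.006], [0.007, 0.005, -1.0]]
wrist_force: [-3.0, 1.8, 15.1]
finger_gap: 0.01
```

```bash
python3 err.py 0.5365 0.159 0.107 -12.5
```

```text
t 24.7167 pos [0.5375 0.1601 0.1033] d [-0.001  -0.0011  0.0037] rot [-0.0058  0.0064  0.0011] F [-3.   1.8 15.1] T [0.35 0.95 0.03] gap 0.01
```

>>> {"name": "play_rows", "arguments": {
  "series": [
    {"slide":[-0.0015,0.0012,-0.0032],"turn":[-0.002,0.004,0.003]},
    {"slide":[-0.0015,-0.001,-0.0034],"turn":[-0.002,0.004,-0.003]},
    {"slide":[-0.0015,0.0012,-0.0034],"turn":[-0.001,0.004,0.003]},
    {"slide":[-0.0015,-0.001,-0.0034],"turn":[-0.001,0.004,-0.003]}
  ]
}}

```text
t: 25.05
ee_pos: [0.5378, 0.1606, 0.1023]
ee_rot: [[0.22, 0.976, 0.004], [0.976, -0.22, -0.004], [-0.003, 0.005, -1.0]]
wrist_force: [-3.7, 1.9, 16.8]
finger_gap: 0.0101
```

```bash
python3 err.py 0.5365 0.159 0.107 -12.5;  python3 -c "
from h import *
p=env.camera_params('wrist');s=env.get_state();im=snap('wrist','w18.png')
np.save('w18.npy',{**p,'R':s['ee_rot'],'t':s['ee_pos']},allow_pickle=True)
cv2.imwrite('pics/w18c.png',cv2.resize(im[130:330,240:400],None,fx=3.7,fy=3,interpolation=cv2.INTER_CUBIC))
"
```

```text
t 25.05 pos [0.5378 0.1606 0.1023] d [-0.0013 -0.0016  0.0047] rot [0.004  0.0039 0.0032] F [-3.7  1.9 16.8] T [0.35 1.06 0.13] gap 0.0101
```

View pics/w18c.png

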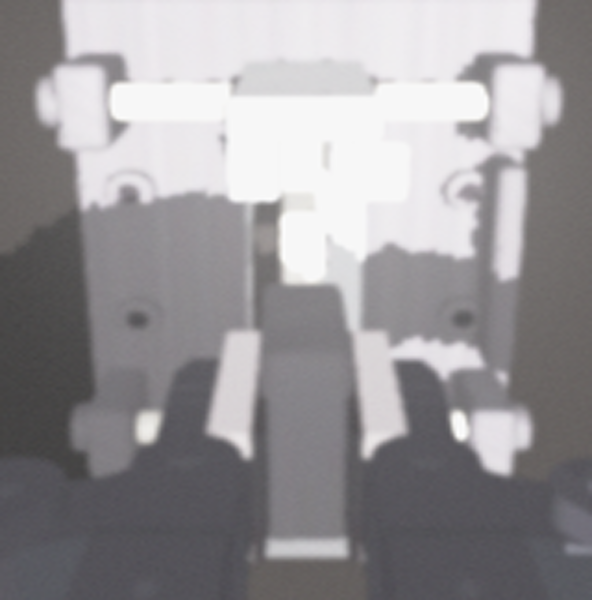

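```bash
cat > ft.py <<'E'
from h import *
from scipy.optimize import least_squares
P=np.array([(30,46),(17,46),(17,76),(-17,76)])/1e3
def fitt(n,m,k=[0,1,2,3]):
    p=np.load(n+'.npy',allow_pickle=True).item(); R=p['R'];t=p['t']
    def rows(v):
        dx,dz,ph=v;o=[]
        for y,z in P[k]:
            X=np.array([y,0,.070-z-.003]); c,s=np.cos(ph),np.sin(ph)
            X=np.array([c*X[0]+s*X[2]+dx,0,-s*X[0]+c*X[2]+.003+dz]); o.append(proj(p,R@X+t)[1])
        return np.array(o)
    m=np.array(m)[k]
    r=least_squares(lambda v:np.r_[rows(v)-m,v[2]/.05],[0,0,0],x_scale=[.001,.001,.01]); print(n,np.round(r.x[:2]*1e3,2),round(np.degrees(r.x[2]),2),np.round(r.fun,1))
if __name__=='__main__':
    import cv2
    o=[]
    for n in ['w9' if 0 else 'w16','w17','w18']:
        im=cv2.imread(f'pics/{n}.png')[180:320,300:345].astype(float)
        o.append(cv2.resize(np.clip((im/255)**.6*255,0,255).astype(np.uint8),None,fx=5,fy=4.2,interpolation=cv2.INTER_CUBIC))
    cv2.imwrite('pics/cmp2.png',np.hstack(o))
E
python3 ft.py
```

```text
(no output)
```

View pics/cmp2.png

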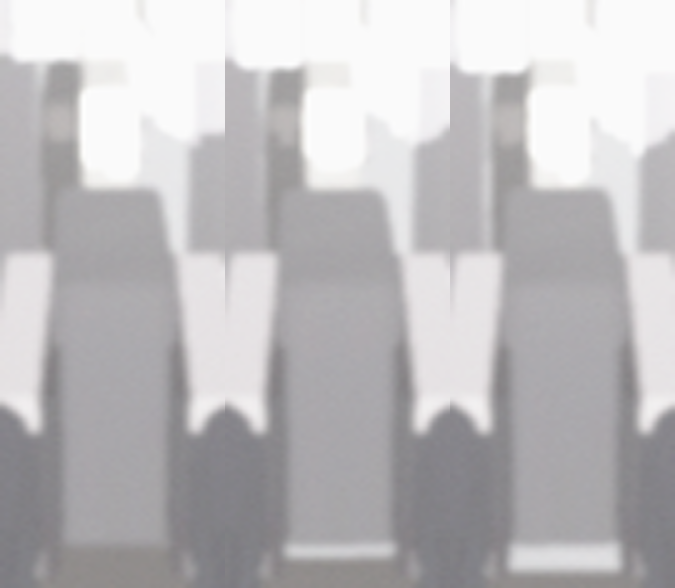

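The white strip at the tab's near edge is the near post top coming into view. The pad itself has not slipped in the jaws (joint and edge rows unchanged). Continuing.

>>> {"name": "play_rows", "arguments": {
  "series": [
    {"slide":[-0.0015,-0.002,-0.0036],"turn":[0.001,0.003,-0.006]},
    {"slide":[-0.0015,0.0015,-0.0036],"turn":[0.001,0.003,0.006]},
    {"slide":[-0.0015,-0.002,-0.0038],"turn":[0.001,0.003,-0.006]},
    {"slide":[-0.0015,0.0015,-0.0038],"turn":[0.001,0.003,0.006]}
  ]
}}

```text
t: 25.43
ee_pos: [0.5383, 0.1607, 0.1009]
ee_rot: [[0.218, 0.976, 0.007], [0.976, -0.218, -0.004], [-0.002, 0.007, -1.0]]
wrist_force: [-5.4, -8.7, 20.4]
finger_gap: 0.0099
```

```bash
python3 err.py 0.5365 0.159 0.107 -12.5
```

```text
t 25.4333 pos [0.5383 0.1607 0.1009] d [-0.0018 -0.0017  0.0061] rot [0.0037 0.0067 0.0017] F [-5.4 -8.7 20.4] T [-2.04  1.23 -0.01] gap 0.0099
```

>>> {"name": "play_rows", "arguments": {
  "series": [
    {"slide":[-0.0028,-0.002,-0.003],"turn":[0.002,0.006,-0.006]},
    {"slide":[-0.0028,0.0,-0.0034],"turn":[0.001,0.006,0.006]},
    {"slide":[-0.0026,-0.002,-0.0034],"turn":[0.001,0.005,-0.006]},
    {"slide":[-0.0026,0.0005,-0.0034],"turn":[0.001,0.005,0.006]}
  ]
}}

```text
t: 25.77
ee_pos: [0.538, 0.1603, 0.1006]
ee_rot: [[0.216, 0.976, 0.009], [0.976, -0.216, 0.003], [0.005, 0.008, -1.0]]
wrist_force: [-1.9, -5.8, 17.2]
finger_gap: 0.0098
```

```bash
python3 err.py 0.5365 0.159 0.107 -12.5
```

```text
t 25.7667 pos [0.538  0.1603 0.1006] d [-0.0015 -0.0013  0.0064] rot [-0.0035  0.0095 -0.0003] F [-1.9 -5.8 17.2] T [-1.42  0.46 -0.09] gap 0.0098
```

>>> {"name": "play_rows", "arguments": {
  "series": [
    {"slide":[-0.002,-0.003,-0.003],"turn":[0,0.008,-0.005]},
    {"slide":[-0.002,-0.002,-0.0036],"turn":[-0.001,0.007,0.005]},
    {"slide":[-0.002,-0.001,-0.0038],"turn":[-0.001,0.007,-0.005]},
    {"slide":[-0.002,-0.002,-0.0038],"turn":[-0.001,0.006,0.005]}
  ]
}}

```text
t: 26.1
ee_pos: [0.5384, 0.1597, 0.0995]
ee_rot: [[0.214, 0.977, 0.002], [0.977, -0.214, 0.009], [0.009, 0.0, -1.0]]
wrist_force: [-2.3, 2.0, 15.2]
finger_gap: 0.0101
```

```bash
python3 err.py 0.5365 0.159 0.107 -12.5
```

```text
t 26.1 pos [0.5384 0.1597 0.0995] d [-0.0019 -0.0007  0.0075] rot [-0.009   0.0025 -0.0022] F [-2.3  2.  15.2] T [ 0.48  0.65 -0.21] gap 0.0101
```

>>> {"name": "play_rows", "arguments": {
  "series": [
    {"slide":[-0.002,0.001,-0.0036],"turn":[-0.004,0.005,0.005]},
    {"slide":[-0.002,-0.002,-0.0038],"turn":[-0.003,0.005,-0.003]},
    {"slide":[-0.002,0.001,-0.0038],"turn":[-0.002,0.005,0.005]},
    {"slide":[-0.002,-0.002,-0.0038],"turn":[-0.002,0.005,-0.003]}
  ]
}}

```text
t: 26.43
ee_pos: [0.5385, 0.1602, 0.0979]
ee_rot: [[0.214, 0.977, 0.0], [0.977, -0.214, -0.001], [-0.001, 0.0, -1.0]]
wrist_force: [-3.1, 2.7, 14.4]
finger_gap: 0.0099
```

```bash
python3 err.py 0.5365 0.159 0.107 -12.5
```

```text
t 26.4333 pos [0.5385 0.1602 0.0979] d [-0.002  -0.0012  0.0091] rot [ 0.0012  0.     -0.0024] F [-3.1  2.7 14.4] T [ 0.98  0.75 -0.11] gap 0.0099
```

>>> {"name": "play_rows", "arguments": {
  "series": [
    {"slide":[-0.002,0.0005,-0.0038],"turn":[0,0.005,0.002]},
    {"slide":[-0.002,-0.002,-0.0038],"turn":[0,0.005,-0.004]},
    {"slide":[-0.002,0.0005,-0.0038],"turn":[0,0.005,0.004]},
    {"slide":[-0.002,-0.002,-0.0038],"turn":[0,0.005,-0.004]}
  ]
}}

```text
t: 26.77
ee_pos: [0.5386, 0.1602, 0.0968]
ee_rot: [[0.218, 0.976, -0.002], [0.976, -0.218, -0.0], [-0.001, -0.002, -1.0]]
wrist_force: [-3.3, 3.2, 15.0]
finger_gap: 0.0103
```

```bash
python3 err.py 0.5365 0.159 0.107 -12.5; python3 -c "
from h import *
p=env.camera_params('wrist');s=env.get_state();im=snap('wrist','w19.png')
np.save('w19.npy',{**p,'R':s['ee_rot'],'t':s['ee_pos']},allow_pickle=True)
cv2.imwrite('pics/w19c.png',cv2.resize(im[130:330,240:400],None,fx=3.7,fy=3,interpolation=cv2.INTER_CUBIC))
"
```

```text
t 26.7667 pos [0.5386 0.1602 0.0968] d [-0.0021 -0.0012  0.0102] rot [ 0.0003 -0.0018  0.0016] F [-3.3  3.2 15. ] T [0.8  0.85 0.03] gap 0.0103
```

View pics/w19c.png

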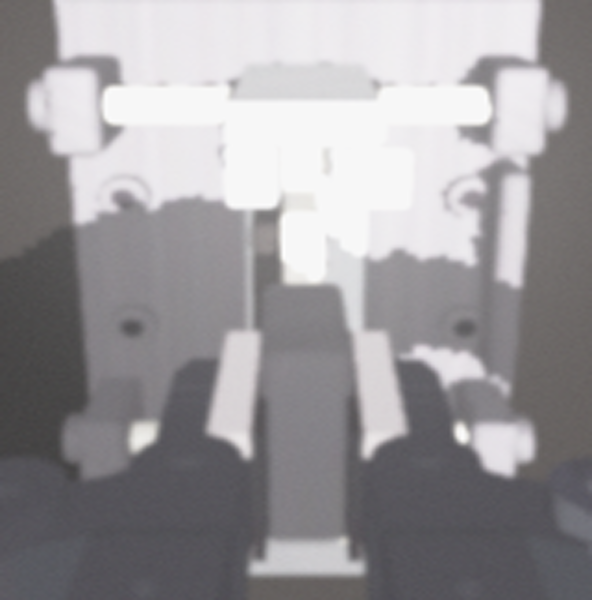

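>>> {"name": "play_rows", "arguments": {
  "series": [
    {"slide":[-0.002,0.001,-0.004],"turn":[0.001,0.004,0.004]},
    {"slide":[-0.002,-0.002,-0.004],"turn":[0,0.004,-0.004]},
    {"slide":[-0.002,0.001,-0.004],"turn":[0,0.004,0.004]},
    {"slide":[-0.002,-0.002,-0.004],"turn":[0,0.004,-0.004]},
    {"slide":[-0.002,0.001,-0.004],"turn":[0,0.004,0.004]},
    {"slide":[-0.002,-0.002,-0.004],"turn":[0,0.004,-0.004]}
  ]
}}

```text
t: 27.32
ee_pos: [0.5386, 0.1602, 0.0941]
ee_rot: [[0.22, 0.976, 0.001], [0.976, -0.22, -0.001], [-0.001, 0.001, -1.0]]
wrist_force: [-3.5, 3.4, 15.8]
finger_gap: 0.0099
```

```bash
python3 err.py 0.5365 0.159 0.107 -12.5
```

```text
t 27.3167 pos [0.5386 0.1602 0.0941] d [-0.0021 -0.0012  0.0129] rot [0.001  0.0011 0.0033] F [-3.5  3.4 15.8] T [0.88 0.77 0.11] gap 0.0099
```

>>> {"name": "play_rows", "arguments": {
  "series": [
    {"slide":[-0.002,0.001,-0.004],"turn":[0.001,0.004,0.004]},
    {"slide":[-0.002,-0.002,-0.004],"turn":[0,0.004,-0.003]},
    {"slide":[-0.002,0.001,-0.004],"turn":[0,0.004,0.004]},
    {"slide":[-0.002,-0.002,-0.004],"turn":[0,0.004,-0.003]},
    {"slide":[-0.002,0.001,-0.004],"turn":[0,0.004,0.004]},
    {"slide":[-0.002,-0.002,-0.004],"turn":[0,0.004,-0.003]}
  ]
}}

```text
t: 27.82
ee_pos: [0.5387, 0.1602, 0.0916]
ee_rot: [[0.218, 0.976, 0.004], [0.976, -0.218, -0.002], [-0.001, 0.005, -1.0]]
wrist_force: [-3.2, 3.6, 16.3]
finger_gap: 0.0101
```

```bash
python3 err.py 0.5365 0.159 0.107 -12.5
```

```text
t 27.8167 pos [0.5387 0.1602 0.0916] d [-0.0022 -0.0012  0.0154] rot [0.002  0.0044 0.0016] F [-3.2  3.6 16.3] T [0.87 0.77 0.03] gap 0.0101
```

>>> {"name": "play_rows", "arguments": {
  "series": [
    {"slide":[-0.002,0.001,-0.004],"turn":[0.001,0.006,0.004]},
    {"slide":[-0.002,-0.002,-0.004],"turn":[0.001,0.005,-0.003]},
    {"slide":[-0.002,0.001,-0.004],"turn":[0,0.005,0.004]},
    {"slide":[-0.002,-0.002,-0.004],"turn":[0,0.005,-0.003]}
  ]
}}

```text
t: 28.15
ee_pos: [0.5392, 0.16, 0.0906]
ee_rot: [[0.218, 0.976, 0.002], [0.976, -0.218, -0.002], [-0.001, 0.002, -1.0]]
wrist_force: [-3.1, 3.6, 18.2]
finger_gap: 0.01
```

```bash
python3 err.py 0.5365 0.159 0.107 -12.5
```

```text
t 28.15 pos [0.5392 0.16   0.0906] d [-0.0027 -0.001   0.0164] rot [0.0015 0.0021 0.0013] F [-3.1  3.6 18.2] T [ 0.97  0.71 -0.01] gap 0.01
```

>>> {"name": "play_rows", "arguments": {
  "series": [
    {"slide":[-0.0026,0.001,-0.0042],"turn":[0.001,0.006,0.004]},
    {"slide":[-0.0026,-0.002,-0.0042],"turn":[0.001,0.005,-0.003]},
    {"slide":[-0.0026,0.001,-0.0042],"turn":[0,0.005,0.004]}
  ]
}}

```text
t: 28.4
ee_pos: [0.5394, 0.1602, 0.0906]
ee_rot: [[0.215, 0.977, 0.003], [0.977, -0.215, -0.002], [-0.002, 0.003, -1.0]]
wrist_force: [-5.5, -9.0, 23.4]
finger_gap: 0.01
```

```bash
python3 err.py 0.5365 0.159 0.107 -12.5; python3 -c "
from h import *
p=env.camera_params('wrist');s=env.get_state();im=snap('wrist','w20.png')
np.save('w20.npy',{**p,'R':s['ee_rot'],'t':s['ee_pos']},allow_pickle=True)
cv2.imwrite('pics/w20c.png',cv2.resize(im[130:330,240:400],None,fx=3.7,fy=3,interpolation=cv2.INTER_CUBIC))
"
```

```text
t 28.4 pos [0.5394 0.1602 0.0906] d [-0.0029 -0.0012  0.0164] rot [ 0.0022  0.003  -0.0013] F [-5.5 -9.  23.4] T [-1.78  1.04 -0.18] gap 0.01
```

View pics/w20c.png

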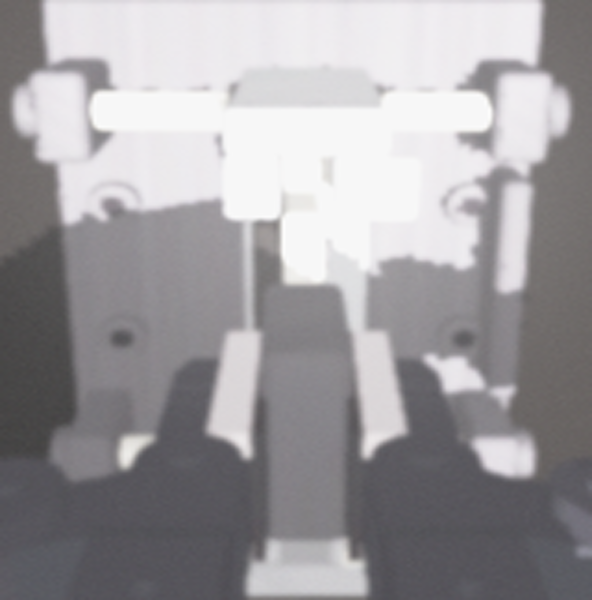

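Stalled at TCP z 0.0906 with 23 N, about where the seat should be. I'll release, back off and check.

>>> {"name": "play_rows", "arguments": {
  "series": [
    {"slide":[0,0,0],"turn":[0,0,0]},
    {"slide":[0,0,0],"turn":[0,0,0]},
    {"slide":[0,0,0],"turn":[0,0,0]},
    {"slide":[0,0,0],"turn":[0,0,0]}
  ]
}}

```text
t: 28.78
ee_pos: [0.5392, 0.1601, 0.0909]
ee_rot: [[0.216, 0.976, 0.003], [0.976, -0.216, -0.002], [-0.002, 0.004, -1.0]]
wrist_force: [-0.3, 0.6, 0.4]
finger_gap: 0.0099
```

>>> {"name": "play_rows", "arguments": {
  "series": [
    {"slide":[0,0,0],"turn":[0,0,0]},
    {"slide":[0,0,0],"turn":[0,0,0]},
    {"slide":[0,0,0],"turn":[0,0,0]},
    {"slide":[0,0,0],"turn":[0,0,0]},
    {"slide":[0,0,0],"turn":[0,0,0]},
    {"slide":[0,0,0],"turn":[0,0,0]}
  ],
  "grip": 0.5,
  "force": 60
}}

```text
t: 29.28
ee_pos: [0.5398, 0.1604, 0.0908]
ee_rot: [[0.215, 0.977, 0.004], [0.977, -0.215, -0.002], [-0.001, 0.005, -1.0]]
wrist_force: [-0.8, -0.6, -0.2]
finger_gap: 0.043
```

>>> {"name": "play_rows", "arguments": {
  "series": [
    {"slide":[0,0,0.006],"turn":[0,0,0]},
    {"slide":[0,0,0.01],"turn":[0,0,0]},
    {"slide":[0,0,0.01],"turn":[0,0,0]},
    {"slide":[0,0,0.01],"turn":[0,0,0]},
    {"slide":[0,0,0.01],"turn":[0,0,0]},
    {"slide":[0,0,0.01],"turn":[0,0,0]},
    {"slide":[0,0,0],"turn":[0,0,0]},
    {"slide":[0,0,0],"turn":[0,0,0]}
  ]
}}

```text
t: 29.95
ee_pos: [0.5409, 0.161, 0.1554]
ee_rot: [[0.215, 0.977, 0.008], [0.977, -0.215, -0.002], [0.0, 0.009, -1.0]]
wrist_force: [0.5, -0.1, 0.1]
finger_gap: 0.0428
```

```bash
python3 err.py 0.5365 0.159 0.107 -12.5;python3 -c "
from h import *
p=env.camera_params('wrist');s=env.get_state();im=snap('wrist','w21.png')
np.save('w21.npy',{**p,'R':s['ee_rot'],'t':s['ee_pos']},allow_pickle=True)
cv2.imwrite('pics/w21c.png',cv2.resize(im[130:290,240:400],None,fx=3.7,fy=3.7,interpolation=cv2.INTER_CUBIC))
acc=np.mean([env.read_camera('scene').astype(float) for _ in range(6)],0).astype(np.uint8)
cv2.imwrite('pics/s21.png',acc)
cv2.imwrite('pics/s21c.png',cv2.resize(acc[150:230,230:320],None,fx=8,fy=7,interpolation=cv2.INTER_CUBIC))
"
```

```text
t 29.95 pos [0.5409 0.161  0.1554] d [-0.0044 -0.002  -0.0484] rot [ 0.0016  0.0084 -0.0019] F [ 0.5 -0.1  0.1] T [ 0.01  0.02 -0.02] gap 0.0428
```

View pics/w21c.png

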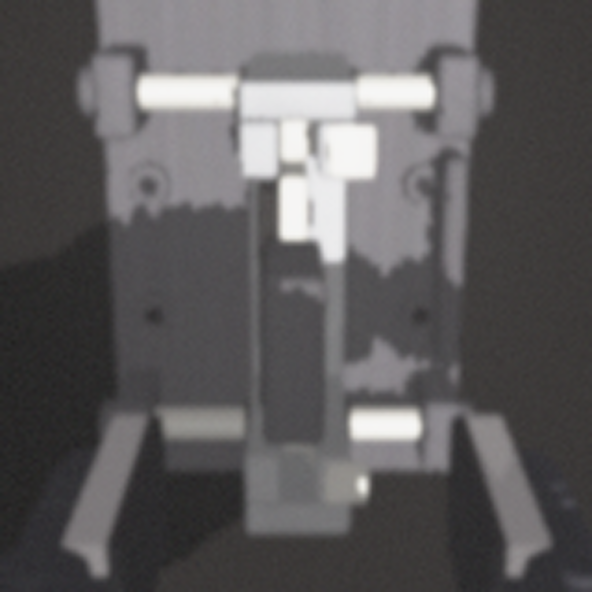

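View pics/s21c.png

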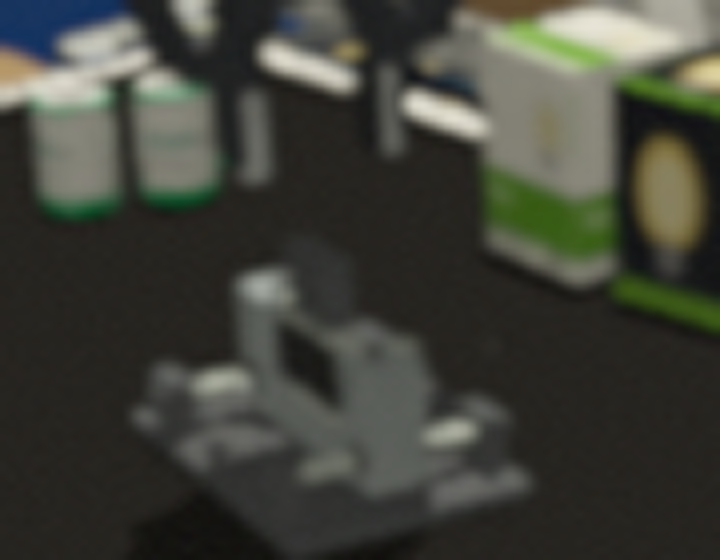

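```bash
python3 - <<'E'
from fit import *
p=np.load('w21.npy',allow_pickle=True).item()
P=np.array([(30,46),(17,46),(17,76),(-17,76),(30,26)])/1e3
m=np.array([177.8,195.1,206.5,250.3,173.8])
for k in (slice(0,5),slice(0,4)): x,f=fit(p,m[k],P[k]); print(x[:2]*1e3,np.degrees(x[2]),np.round(f,1))
def w(x,y,z): return atz(ray('wrist',((x+.5)/3.7-.5+240,(y+.5)/3.7-.5+130),p),z)
N=w(294,445,.096);F=w(294,283,.096);print(N,F,np.linalg.norm(N-F),(N+F)/2, np.degrees(np.arctan2(-(F-N)[0],(F-N)[1])))
E_=w(293,145,.046);print(E_)
s=cv2.imread('pics/s21.png')
E
```

```text
[ 0.23603872 13.94573378] -0.6249928440408664 [ 0.9 -0.5 -0.2  0.2 -0.2]
[ 0.98847385 14.22702339] -0.10906374925461143 [ 0.6 -0.7 -0.1  0.2]
[0.53591399 0.14605859 0.096     ] [0.54307179 0.1779884  0.096     ] 0.03272226611395839 [0.53949289 0.16202349 0.096     ] -12.635258881301704
[0.54611505 0.19330571 0.046     ]
```

>>> {"name": "play_rows", "arguments": {
  "series": [
    {"slide":[-0.001,0,0],"turn":[0.001,0.008,-0.001]},
    {"slide":[-0.001,0,0],"turn":[0,0,0]},
    {"slide":[0,0,0],"turn":[0,0,0]},
    {"slide":[0,0,0],"turn":[0,0,0]},
    {"slide":[0,0,0],"turn":[0,0,0]},
    {"slide":[0,0,0],"turn":[0,0,0]},
    {"slide":[0,0,0],"turn":[0,0,0]},
    {"slide":[0,0,0],"turn":[0,0,0]}
  ],
  "grip": 1
}}

```text
t: 30.97
ee_pos: [0.5372, 0.1607, 0.1523]
ee_rot: [[0.215, 0.977, -0.006], [0.977, -0.215, -0.001], [-0.002, -0.006, -1.0]]
wrist_force: [-0.8, 0.4, -0.2]
finger_gap: 0.0003
```

>>> {"name": "play_rows", "arguments": {
  "series": [
    {"slide":[0.001,0.0006,-0.008],"turn":[0,-0.006,0]},
    {"slide":[0.001,0.0005,-0.008],"turn":[0,0,0]},
    {"slide":[0,0,-0.006],"turn":[0,0,0]},
    {"slide":[0,0,-0.002],"turn":[0,0,0]},
    {"slide":[0,0,0],"turn":[0,0,0]},
    {"slide":[0,0,0],"turn":[0,0,0]}
  ]
}}

```text
t: 31.47
ee_pos: [0.5387, 0.1618, 0.1248]
ee_rot: [[0.215, 0.977, -0.001], [0.977, -0.215, -0.001], [-0.001, -0.0, -1.0]]
wrist_force: [0.1, 0.2, 0.8]
finger_gap: 0.0001
```

```bash
python3 err.py 0.5393 0.1618 0.121 -12.5
```

```text
t 31.4667 pos [0.5387 0.1618 0.1248] d [ 0.0006  0.     -0.0038] rot [ 0.0008 -0.0007 -0.0013] F [0.1 0.2 0.8] T [ 0.03 -0.03 -0.02] gap 0.0001
```

>>> {"name": "play_rows", "arguments": {
  "series": [
    {"slide":[0.0004,0,-0.001],"turn":[0,0,0]},
    {"slide":[0,0,-0.001],"turn":[0,0,0]},
    {"slide":[0,0,-0.001],"turn":[0,0,0]}
  ]
}}

```text
t: 31.72
ee_pos: [0.5394, 0.1619, 0.1219]
ee_rot: [[0.215, 0.977, -0.0], [0.977, -0.215, -0.001], [-0.001, -0.0, -1.0]]
wrist_force: [-0.4, 0.6, -0.3]
finger_gap: -0.0
```

>>> {"name": "play_rows", "arguments": {
  "series": [
    {"slide":[0,0,-0.001],"turn":[0,0,0]}
  ]
}}

```text
t: 31.8
ee_pos: [0.5395, 0.162, 0.1209]
ee_rot: [[0.215, 0.977, 0.0], [0.977, -0.215, -0.001], [-0.0, 0.0, -1.0]]
wrist_force: [-0.5, 0.6, 0.4]
finger_gap: 0.0005
```

>>> {"name": "play_rows", "arguments": {
  "series": [
    {"slide":[0,0,-0.001],"turn":[0,0,0]}
  ]
}}

```text
t: 31.88
ee_pos: [0.5397, 0.162, 0.12]
ee_rot: [[0.215, 0.977, 0.001], [0.977, -0.215, -0.0], [-0.0, 0.001, -1.0]]
wrist_force: [0.1, 0.1, 0.1]
finger_gap: -0.0001
```

>>> {"name": "play_rows", "arguments": {
  "series": [
    {"slide":[0,0,-0.001],"turn":[0,0,0]}
  ]
}}

```text
t: 31.97
ee_pos: [0.5398, 0.162, 0.119]
ee_rot: [[0.215, 0.977, 0.001], [0.977, -0.215, -0.0], [-0.0, 0.001, -1.0]]
wrist_force: [0.0, -0.0, -0.8]
finger_gap: -0.0003
```

>>> {"name": "play_rows", "arguments": {
  "series": [
    {"slide":[-0.0002,0,-0.0005],"turn":[0,0.001,0]}
  ]
}}

```text
t: 32.05
ee_pos: [0.5399, 0.162, 0.1188]
ee_rot: [[0.215, 0.977, 0.0], [0.977, -0.215, -0.001], [-0.0, 0.0, -1.0]]
wrist_force: [-1.3, 0.1, 4.2]
finger_gap: -0.0004
```

>>> {"name": "play_rows", "arguments": {
  "series": [
    {"slide":[-0.0002,0,-0.0008],"turn":[0,0,0]}
  ]
}}

```text
t: 32.13
ee_pos: [0.5401, 0.1619, 0.1188]
ee_rot: [[0.215, 0.977, 0.001], [0.977, -0.215, -0.001], [-0.001, 0.001, -1.0]]
wrist_force: [-1.8, -2.3, 7.1]
finger_gap: -0.0001
```

>>> {"name": "play_rows", "arguments": {
  "series": [
    {"slide":[-0.0002,0,-0.0008],"turn":[0,0,0]}
  ]
}}

```text
t: 32.22
ee_pos: [0.5401, 0.1619, 0.1188]
ee_rot: [[0.216, 0.976, 0.002], [0.976, -0.216, -0.001], [-0.001, 0.002, -1.0]]
wrist_force: [-1.2, -0.7, 5.8]
finger_gap: 0.0005
```

>>> {"name": "play_rows", "arguments": {
  "series": [
    {"slide":[-0.001,0.0003,-0.002],"turn":[0,0.003,0]},
    {"slide":[-0.0026,0.0005,-0.0034],"turn":[0.001,0.005,0]},
    {"slide":[-0.003,0.0005,-0.004],"turn":[0.001,0.006,0]}
  ]
}}

```text
t: 32.47
ee_pos: [0.5399, 0.1621, 0.1185]
ee_rot: [[0.217, 0.976, 0.001], [0.976, -0.217, -0.003], [-0.003, 0.002, -1.0]]
wrist_force: [-2.3, -3.8, 22.5]
finger_gap: 0.0001
```

>>> {"name": "play_rows", "arguments": {
  "series": [
    {"slide":[-0.003,0.0005,-0.004],"turn":[0.001,0.006,0]}
  ]
}}

```text
t: 32.55
ee_pos: [0.5399, 0.1621, 0.1185]
ee_rot: [[0.218, 0.976, 0.002], [0.976, -0.218, -0.003], [-0.003, 0.003, -1.0]]
wrist_force: [-1.6, -3.9, 19.2]
finger_gap: 0.0002
```

>>> {"name": "play_rows", "arguments": {
  "series": [
    {"slide":[0,0,0.003],"turn":[0.001,0.003,0]},
    {"slide":[-0.0012,-0.005,0.001],"turn":[0.001,0,0]},
    {"slide":[-0.0012,-0.005,0],"turn":[0,0,0]},
    {"slide":[0,0,0],"turn":[0,0,0]},
    {"slide":[0,0,0],"turn":[0,0,0]}
  ]
}}

```text
t: 32.97
ee_pos: [0.5383, 0.1509, 0.1242]
ee_rot: [[0.219, 0.976, 0.002], [0.976, -0.219, -0.001], [-0.001, 0.002, -1.0]]
wrist_force: [0.4, -0.4, 0.2]
finger_gap: -0.0
```

```bash
python3 err.py 0.5372 0.1515 0.119 -12.5
```

```text
t 32.9667 pos [0.5383 0.1509 0.1242] d [-0.0011  0.0006 -0.0052] rot [0.0015 0.0021 0.0022] F [ 0.4 -0.4  0.2] T [ 0.02  0.   -0.02] gap -0.0
```

>>> {"name": "play_rows", "arguments": {
  "series": [
    {"slide":[-0.0006,0.0003,-0.002],"turn":[0.001,0.002,0.002]},
    {"slide":[-0.0006,0.0003,-0.002],"turn":[0,0,0]},
    {"slide":[0,0,-0.0012],"turn":[0,0,0]},
    {"slide":[-0.0006,0,-0.0015],"turn":[0,0.001,0]}
  ]
}}

```text
t: 33.3
ee_pos: [0.5371, 0.1509, 0.1188]
ee_rot: [[0.217, 0.976, -0.0], [0.976, -0.217, -0.002], [-0.002, 0.0, -1.0]]
wrist_force: [-3.9, -2.5, 16.3]
finger_gap: -0.0002
```

>>> {"name": "play_rows", "arguments": {
  "series": [
    {"slide":[-0.002,0.0003,-0.003],"turn":[0,0.003,0]},
    {"slide":[-0.0028,0.0005,-0.0038],"turn":[0.001,0.005,0]}
  ]
}}

```text
t: 33.47
ee_pos: [0.5367, 0.1509, 0.1186]
ee_rot: [[0.218, 0.976, 0.001], [0.976, -0.218, -0.004], [-0.004, 0.002, -1.0]]
wrist_force: [-2.7, -7.0, 25.7]
finger_gap: -0.0
```

>>> {"name": "play_rows", "arguments": {
  "series": [
    {"slide":[-0.0028,0.0005,-0.0038],"turn":[0.001,0.005,0]}
  ]
}}

```text
t: 33.55
ee_pos: [0.5367, 0.151, 0.1187]
ee_rot: [[0.218, 0.976, 0.002], [0.976, -0.218, -0.005], [-0.005, 0.003, -1.0]]
wrist_force: [-2.5, -4.5, 20.7]
finger_gap: 0.0001
```

Both the near end (0.1186) and the centre (0.1185) are hard stops: level and seated. Backing off for a last look.

>>> {"name": "play_rows", "arguments": {
  "series": [
    {"slide":[0,0,0.004],"turn":[0.001,0.003,0]},
    {"slide":[0,0,0.01],"turn":[0,0,0]},
    {"slide":[0,0,0.01],"turn":[0,0,0]},
    {"slide":[0,0,0.01],"turn":[0,0,0]},
    {"slide":[0,0,0.01],"turn":[0,0,0]},
    {"slide":[0,0,0.01],"turn":[0,0,0]},
    {"slide":[0,0,0.01],"turn":[0,0,0]},
    {"slide":[0,0,0],"turn":[0,0,0]},
    {"slide":[0,0,0],"turn":[0,0,0]},
    {"slide":[0,0,0],"turn":[0,0,0]}
  ]
}}

```text
t: 34.38
ee_pos: [0.5364, 0.1522, 0.1896]
ee_rot: [[0.217, 0.976, -0.0], [0.976, -0.217, -0.003], [-0.003, 0.001, -1.0]]
wrist_force: [-0.8, -0.0, -0.3]
finger_gap: 0.0002
```

```bash
python3 err.py 0.5365 0.159 0.107 -12.5;python3 -c "
from h import *
p=env.camera_params('wrist');s=env.get_state();im=snap('wrist','w22.png')
np.save('w22.npy',{**p,'R':s['ee_rot'],'t':s['ee_pos']},allow_pickle=True)
cv2.imwrite('pics/w22c.png',cv2.resize(im[110:290,240:400],None,fx=3.7,fy=3.3,interpolation=cv2.INTER_CUBIC))
snap('scene','s22.png')
"
```

```text
t 34.3833 pos [0.5364 0.1522 0.1896] d [ 0.0001  0.0068 -0.0826] rot [ 0.0035 -0.0001  0.0003] F [-0.8 -0.  -0.3] T [-0.02  0.   -0.01] gap 0.0002
```

View pics/w22c.png

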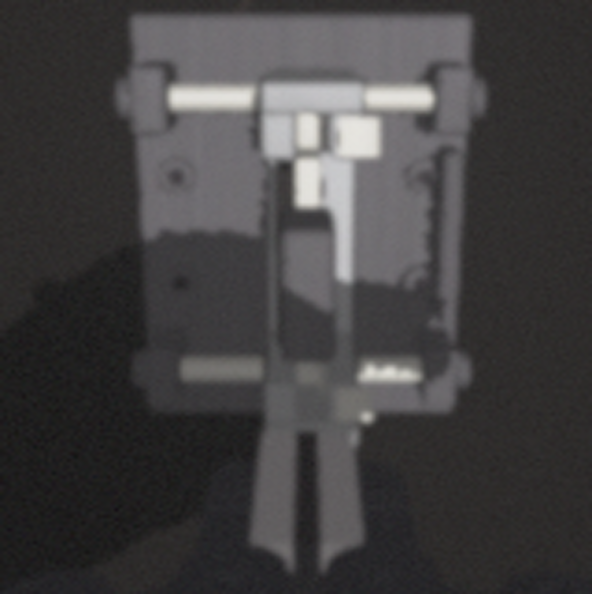

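View pics/s22.png

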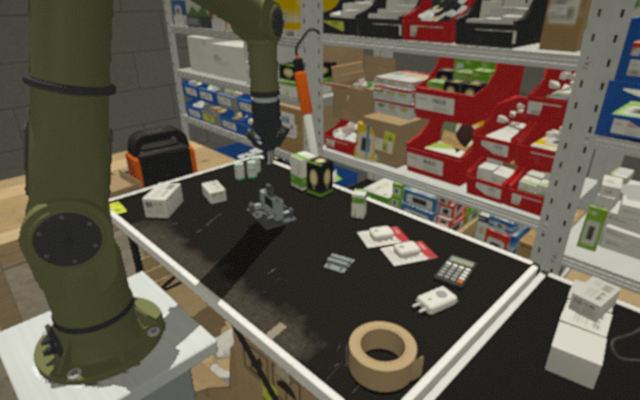

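The pad stands straight: ear, plate and tab columns are 307/309/308. The plate is flush with the post tops, the rubber faces the front, and the bystanders are where they were.

```bash
python3 -c "
from rig import env
print(env.hand_in())"
```

```text
the job is handed in; nothing more can be done
None
```

The press pad is in both slots of the bracket with its rubber to the open front. It is down on the seat and released, and I handed the job in at about 34 s. No verdict was reported.

**How it went:**
- **Springs:** On the first push through the springs the pad slid and tilted about 3° in the jaws, because the arm yields sideways under load.
- **Pressing on the tab:** I released it and pressed on the tab top, which levelled the tilt but leaned the pad rearward.
- **Regrip:** I gripped it again, upright and harder. Correcting for the sideways yield, I worked it down with small side movements until it stopped.

**Last checks:**
- **Height:** Pressing on the tab top found a hard stop at the centre and at the near end, at practically the same height. That puts the bottom edge about 20.5 mm above the bracket's origin, within the 18 to 21.5 mm allowed. The far end was not probed separately.
- **Straightness:** In the last wrist picture the ear, plate and tab line up, so it stands upright. A wrist-picture fit before the final presses gave a yaw of -12.6° against the bracket's -12.4° and a sideways tilt of at most about 0.6°.
- **Force:** The wrist reading never went above about 26 N at the readings I took.
- **Bystanders:** The carton, plug-in sensor and bulb pack look unmoved in the last scene picture.

**Disagreement:** That same fit put the pad at about 14 mm. The fit had also read about 6 mm low against the earlier tab probe, so I trusted the probe. Part of the height figure rests on the nominal fingertip length.

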